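# Load a brick slip in the drill jig and hold it home

## Task

Clear the two broken lumps of brick off the bed of the drill jig into the open grey tub, then lay the brick slip flat on the bed and push it lengthwise between the guide rails and under the bush plate, against the sprung ejector pin, until its end is hard up against both stop buttons. Finish while still holding it there, ready for drilling: the pin pushes it out again if you let go. Press firmly but do not ram the brittle clay, and leave the other things on the table where they are.

Things in the scene. Friction and masses are not known exactly. Their poses are not given: they have to be found in the camera images.
- jig: the drill jig, an aluminium bed plate fixed to the table. Origin: on the table under the jig; its x axis (level) is the direction in which work is pushed in, y across the bed, z up. The flat top of the bed is 22 mm above the table and reaches from x = -190 to +155 mm, y = -60 to +60 mm; from x = -190 to -45 mm it is open. Barrel and nut of the ejector pin reach back to x = 177 mm
- rail_mouth (a point): middle of the mouth of the guide channel, on the bed at x = -45 mm of the jig. Two steel rails 8 mm high on the bed flare from 71 mm apart here to 55 mm at 22 mm further on, then run parallel to x = +100 mm of the jig, with the channel (55 mm wide) between them along the jig's x axis; axes as the jig's
- bush_top (a point): middle of the top of the bush plate, a low bridge across the channel carrying a drill bush, 79 mm ahead of the jig's origin and 35 mm above the bed; the bridge is 22 mm long along the channel, its underside 25 mm above the bed, its bush and screw heads stand 6 mm above its top; axes as the jig's
- stop_mid (a point): the point midway between the faces of the two round steel stop buttons (14 mm across, 17 mm either side of the middle), 115 mm ahead of the jig's origin and 10 mm above the bed, in front of a stop block 36 mm high: the front end of the brick slip must come to here; axes as the jig's
- plunger (a joint): the sprung ejector pin between the stop buttons (steel, 12 mm across, round nose), in metres: 0 fully out, its nose 12 mm ahead of the button faces; 0.012 when level with them (travel ends at 0.014). It pushes back with 6 N when out and 10 N when level, and pushes the slip out again if that is let go. Friction of the slip on the bed adds 1.5 to 3.5 N
- slip_mid (a point): the brick slip: a plain flat strip of fired clay, 210 mm long (its x axis), 50 mm wide (y), 20 mm thick (z), about 0.4 kg; this point is its centre, 10 mm above its underside. It lies loose and flat on the table, left or right of the jig. Either end may go in first; home, its centre is 10 mm ahead of the jig's origin
- chip_a_mid (a point): a broken lump of brick on the bed, in the channel between the guide rails, about 42 mm long (x), 26 mm wide (y, flat sides), 24 mm tall, 45 g; this point is at its middle, 12 mm above the bed
- chip_b_mid (a point): a broken lump of brick on the open part of the bed, about 38 mm long (x), 24 mm wide (y, flat sides), 28 mm tall, 40 g; this point is at its middle, 12 mm above the bed
- tub: the open grey plastic tub for the chips, 220 x 130 mm (x, y), 80 mm tall, walls and floor 4 mm, loose, standing on the other side of the jig from the brick slip; origin at the centre of its underside, x along its length
- hollow_brick: bystander: a hollow clay brick, 240 x 115 x 70 mm, with six open cells along its length, on the far side of the table; origin at the centre of its underside, x along its length
- half_brick: bystander: a broken half of a perforated clay brick, about 115 x 110 x 52 mm, on the far side of the table; origin at the centre of its underside
- screw_jar: bystander: a clear round jar of screws with a black lid, 72 mm across, 86 mm tall, standing left of the brush; origin at the centre of its underside
- wire_brush: bystander: a wooden wire brush, 215 x 36 x 28 mm, lying on its side between the robot and the jig; origin under its middle, x along its length
- folding_rule: bystander: a folded yellow rule, 200 x 27 x 16 mm, lying near the robot; origin at the centre of its underside, x along its length

How it is judged (in metres and radians):
On the way, in this order (a step that is already met when the one before it is completed fails the run):
1. both lumps of brick are in the tub (x of chip_a_mid in the frame of tub between -0.108 and 0.108 m and y of chip_a_mid in the frame of tub between -0.063 and 0.063 m and z of each of chip_a_mid, chip_b_mid in the frame of tub below 0.06 m and x of chip_b_mid in the frame of tub between -0.108 and 0.108 m and y of chip_b_mid in the frame of tub between -0.063 and 0.063 m and angle between tub's own z axis and vertical below 0.15 rad), for 0.2 s.
2. the brick slip is pressed home against the stop buttons (value of joint plunger above 0.0105 m and contact force between slip and stops above 1.5 N and x of slip_mid in the frame of jig between 0.0085 and 0.013 m and angle between the x axis of slip_mid and the x axis of jig, either way round below 0.05 rad and angle between slip_mid's own x axis and vertical above 1.52 rad and z of slip_mid in the frame of jig below 0.035 m and (contact force between slip and the fingers above 3 N or contact force between slip and the arm above 3 N)), for 0.2 s.
At the end, for the whole second after the job is handed in: Both lumps lie in the upright tub; the slip lies flat on the bed, in line within 3 degrees, its front end within 2 mm of the button faces, pin pushed back over 10.5 mm, over 1.5 N on the buttons, and the robot still pressing or gripping the slip (over 3 N) (all of step 1 and all of step 2); the arm keeps its last pose, push and grip.
It fails at once if the slip was rammed: more than 60 N on the stop buttons (contact force between slip and stops above 60 N).
It fails at once if another thing on the table was moved by more than 40 mm (distance of any of hollow_brick, half_brick, screw_jar, wire_brush, folding_rule from where it was at the start of the episode above 0.04 m).
It also fails if it takes over 72 s, if anything falls off the work surface, if the arm or the gripper's body presses on something with over 40 N, if the wrist force passes 120 N, or if a joint passes its speed limit or range.

## Robot

A 6-joint arm with a two-finger parallel gripper is mounted at the origin on the work surface. World frame = base frame: x ahead of the robot, y to its left, z up, the work surface at z = 0. Lengths are in mm, angles in rad, forces in N, time in s.
With the tool pointing down it reaches from about 400 to 925 mm from the base axis. Payload 12.5 kg.
Tool frame: the origin (TCP) lies at the very end of the fingers, on their centre line; the grasp point (between the pads) lies 19 mm behind it; z points along the fingers, x is the direction in which the jaws open and shut, and the axes are right-handed (so a half turn about z gives the same grasp; the last joint's range is limited). The gripper opens to 95 mm and grips with 3 to 60 N. Pads are 20 mm wide; open, the fingers measure 119 mm over their backs; the gripper's body (75 mm by 180 mm) begins 59 mm behind the grasp point.
Start: joints at [1.191, 0.491, 1.559, -0, 1.092, -0.106], TCP at [168.979, 601.745, 178.561] pointing down, gripper open.
Joint ranges: [-3.1, 3.1], [-0.84, 2.19], [0.05, 2.79], [-1.13, 4.28], [0.06, 2.93], [-2.69, 2.69]. Speed limits (rad/s): [2.22, 2.22, 2.79, 3.14, 3.14, 3.14].

## Interface

Orientations are given as [roll, pitch, yaw] about the fixed x, y, z axes, in that order (R = Rz(yaw) Ry(pitch) Rx(roll)).
In Python, from cell import env gives the robot as it stands.
- The arm moves only by the tool arm_command, never from a script. Its argument "motion" is one flat list of numbers, 7 for each row, row after row: the opening, from -1 (shut) to 1 (fully open), then the shift along the tool's x, y, z in mm, then the turn, a rotation vector about the tool's x, y, z in degrees. In form: [fingers, dx, dy, dz, rx, ry, rz, fingers, dx, dy, dz, rx, ry, rz, ...]. A call has 1 to 20 rows; each row is the pose to reach, as a shift and turn from the pose commanded when the call began, along the tool's axes at that moment; what a row does not reach only later rows make up. A row lasts 1/10 s, in which the tool goes at most 50 mm and 8.59 degrees, less where a joint would pass 70% of its speed; a pose out of reach is approached as far as the arm can. A call with a gripper value outside its range is refused whole. The fingers move at their own pace and stop on an object; the grip force is fixed at half the most. Time passes only in rows, so rows that repeat a pose let the fingers close. It gives the time, the measured TCP pose, the force and the opening at its end, in the units of the state.
- env.state(): the state, without advancing time (a new reading comes with each control period).
- env.read_camera(name): name is "scene" or "top"; returns (picture, depth): 420x560x3 uint8, red, green, blue; 420x560 float32, mm along the optical axis (not along the pixel's ray), 0 where there is no reading.
- env.calibration(name): a dict with "fx", "fy", "cx", "cy" (pixels), "cam_to_world" (4x4, takes a point from camera to world coordinates). Camera axes: x right, y down, z forward; pixel columns grow to the right and rows downward; lengths in mm; the calibration is good to about 2 mm. A picture is of the moment at which its call begins. calibration takes no time and is no camera call.
- env.job_done(): hands the job in, once; it reports no verdict.
Trained networks look in the newest picture that a camera, given by its name, has taken for a name from the list of things; names that differ only in an ending like _2 or _b are one class to them, and where a whole thing is asked for, a point or a joint stands for the part that bears it (a point fixed in the world has none). Each returns a list of dicts, best first, with "confidence" (0 to 1); they miss things now and then, are a little off and sometimes report something else, mostly with a low value. They report only what shows in the picture. A call takes as long as a camera call.
- env.recognise(camera, label): "location" ([column, row] in pixels, amid what is visible of it).
- env.silhouettes(camera, label): "region" (420x560 bool, what is visible of it) and "location" ([column, row] in pixels, amid what is visible of it).
- env.spot_point(camera, label): "location" ([column, row] in pixels: a listed point, or the origin of a listed thing).
The state is a dict: "t": time; "joints": joint angles; "qvel": joint speeds; "tau": joint torques, N m; "eef_pos": TCP position; "tcp_rot": TCP orientation; "ft_force": force on the tool from outside, world axes, zero at the start; "moment": the same for the moment, N m; "opening": opening from 0.0 (shut) to 1.0 (fully open).
Only numpy, scipy, OpenCV 4.12 (cv2) and the standard library are available. Lean on these libraries where they do the work, as an engineer would, in place of code of your own. Each camera call takes 0.05 s, during which the arm holds its last target.

## Working session

There is one attempt and no reset: what is moved stays moved. The work goes in short steps, Python scripts to look and compute and a tool call to move; the robot and the scene stay as the last step left them, time stands still between calls to the robot, and variables do not carry over. Pictures are saved under pics/ and viewed, and the job is handed in when it is done.

Besides the shell and the picture viewer there is one more tool, called after ">>>" in YAML: its name, and indented under it one key for each argument. arm_command: Moves the arm, as the interface text tells. Its arguments: {"type":"object","properties":{"motion":{"type":"array","items":{"type":"number"}}},"required":["motion"]}

```bash
ls; mkdir -p pics; cat > h.py <<'E'
import numpy as np, cv2
from cell import env
def snap(n,f):
    p,d=env.read_camera(n); cv2.imwrite('pics/'+f+'.png',p[:,:,::-1]); np.savez('pics/'+f+'.npz',p=p,d=d); return p,d
def cloud(n,d):
    c=env.calibration(n); v,u=np.mgrid[:d.shape[0],:d.shape[1]]
    X=np.stack([(u-c['cx'])/c['fx']*d,(v-c['cy'])/c['fy']*d,d,np.ones_like(d)],-1)
    return (X@np.array(c['cam_to_world']).T)[...,:3]
E
python3 - <<'E'
from h import *
print(env.state())
for n in('scene','top'):
    snap(n,n+'0'); c=env.calibration(n); print(n,np.round(c['cam_to_world'],2).tolist(),c['fx'])
E
```

```text
pics
{'t': 0.0, 'joints': array([ 1.19138198e+00,  4.91568149e-01,  1.55945660e+00, -7.39163931e-06,
        1.09168699e+00, -1.05572791e-01]), 'qvel': array([ 0.00020857,  0.00018743, -0.00144923, -0.0002121 ,  0.00091613,
        0.00110107]), 'tau': array([ 1.06915060e-03, -6.12653804e+01, -2.58179605e+01,  6.93018758e-02,
        4.82738251e-02, -6.45308046e-05]), 'eef_pos': array([168.87770647, 601.45656356, 177.95396908]), 'tcp_rot': array([-3.14148125e+00,  1.11355162e-03,  1.29695825e+00]), 'ft_force': array([ 0.02889346, -1.12790772,  0.28364924]), 'moment': array([-0.02610396,  0.00815433, -0.04632549]), 'opening': 0.9969658286059248}
scene [[0.66, 0.6, -0.46, 968.64], [0.75, -0.54, 0.38, -336.26], [-0.02, -0.6, -0.8, 756.35], [0.0, 0.0, 0.0, 1.0]] 380.10599188655607
top [[0.09, -0.97, 0.22, 313.54], [-1.0, -0.09, 0.02, -14.71], [-0.0, -0.22, -0.98, 1221.98], [0.0, 0.0, 0.0, 1.0]] 469.6447392111709
```

View pics/scene0.png

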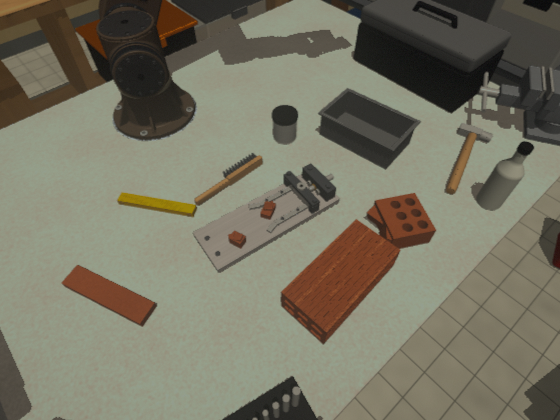

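View pics/top0.png

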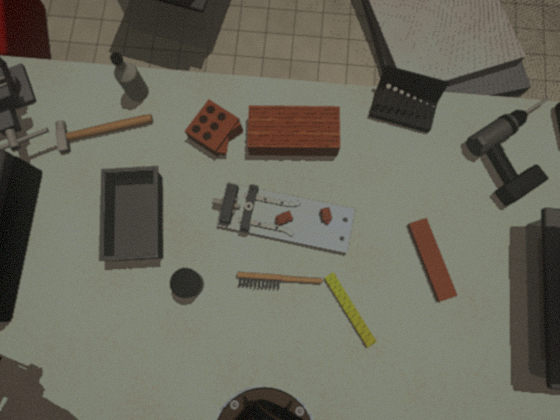

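```bash
python3 - <<'E'
from h import *
d=np.load('pics/top0.npz')['d']; P=cloud('top',d)
c=env.calibration('top');print(c)
for l in ['slip_mid','chip_a_mid','chip_b_mid','tub','rail_mouth','bush_top','stop_mid','jig']:
    for f in ('spot_point','recognise'):
        try: r=getattr(env,f)('top',l)
        except Exception as e: print(l,f,e); continue
        for q in r[:3]:
            u,v=q['location']; print(l,f,round(q['confidence'],2),np.round([u,v],1),np.round(P[int(round(v)),int(round(u))],1))
print(env.state()['t'])
E
```

```text
{'fx': 469.6447392111709, 'fy': 469.6447392111709, 'cx': 281.05433011995655, 'cy': 203.80244299979316, 'cam_to_world': array([[ 8.94933155e-02, -9.72113440e-01,  2.16763481e-01,
         3.13544479e+02],
       [-9.95984256e-01, -8.67990020e-02,  2.19384591e-02,
        -1.47118256e+01],
       [-2.51181715e-03, -2.17856360e-01, -9.75977611e-01,
         1.22197847e+03],
       [ 0.00000000e+00,  0.00000000e+00,  0.00000000e+00,
         1.00000000e+00]])}
slip_mid spot_point 0.58 [431.4 260.1] [ 467.8 -381.2   22.6]
slip_mid recognise 0.94 [429.7 258.7] [ 470.3 -379.    21.3]
chip_a_mid recognise 0.64 [284.4 218.7] [536.    0.7  45.5]
chip_b_mid spot_point 0.65 [324.4 214.5] [557.1 -99.6  49.9]
chip_b_mid recognise 0.65 [281.5 210.3] [563.6   8.3  23. ]
chip_b_mid recognise 0.57 [327.7 211.5] [ 563.3 -109.4   49.2]
tub spot_point 0.7 [141.2 218.3] [512.3 376.6   7.4]
tub spot_point 0.43 [279.9 216.6] [539.6  11.2  49. ]
tub recognise 0.78 [132.4 213.4] [523.5 402.2   7.8]
rail_mouth spot_point 0.87 [295.6 217.9] [545.  -29.8  26.1]
rail_mouth recognise 0.57 [282.  209.1] [566.8   8.6  20.4]
bush_top spot_point 0.89 [248.5 206.7] [555.   93.6  64.4]
bush_top spot_point 0.24 [213.6 129.9] [755.8 205.7  55. ]
bush_top recognise 0.7 [290.5 221.4] [536.5 -15.   22.2]
stop_mid spot_point 0.77 [234.9 204.3] [565.3 130.3  38.5]
stop_mid recognise 0.73 [283.4 213.3] [550.7   4.6  48.3]
jig spot_point 0.96 [277.  217.5] [538.2  18.9  38.9]
jig spot_point 0.41 [278.3 285.1] [370.4   1.1  24.3]
jig recognise 0.66 [433.4 259.8] [ 469.  -387.9   17.4]
0.9
```

```bash
python3 - <<'E'
from h import *
z=np.load('pics/top0.npz');d=z['d'];p=z['p']; P=cloud('top',d)
crop=p[170:270,200:370]; cv2.imwrite('pics/z0.png',cv2.resize(crop,None,fx=4.5,fy=4.5,interpolation=cv2.INTER_CUBIC)[:,:,::-1])
s=np.load('pics/scene0.npz');cv2.imwrite('pics/z1.png',cv2.resize(s['p'][150:280,180:350],None,fx=4.4,fy=4.4,interpolation=cv2.INTER_CUBIC)[:,:,::-1])
print('table z', np.median(P[300:330,230:330,2]), P[300:330,230:330,2].std(), np.median(P[120:140,360:390,2]))
def rep(n,m):
    pts=P[m]; r=cv2.minAreaRect(pts[:,:2].astype(np.float32)); print(n,m.sum(),np.round(np.median(pts,0),1),[np.round(x,1) for x in r])
for l in['slip_mid','chip_a_mid','chip_b_mid','tub','jig','screw_jar','wire_brush','folding_rule','half_brick','hollow_brick']:
    for q in env.silhouettes('top',l)[:2]:
        m=cv2.erode(q['region'].astype(np.uint8),np.ones((1,1)))>0; print(round(q['confidence'],2),end=' '); rep(l,m&(d>0))
E
```

```text
table z 0.21556959429653944 70.45968312281062 0.4486577201142836
0.89 slip_mid 1755 [ 471.1 -384.1   19.6] [array([ 476.6, -389.3]), array([211.6,  60.1]), np.float64(23.2)]
0.72 chip_b_mid 159 [ 555.9 -106.5   45.8] [array([ 557.3, -108.6]), array([40.7, 28.5]), np.float64(20.0)]
0.73 tub 5651 [517.7 402.    8.5] [array([511.5, 401.4]), array([234.7, 177.9]), np.float64(8.5)]
0.96 jig 5800 [544.2   2.6  23.3] [array([552.9,   5.9]), array([370., 129.]), np.float64(83.1)]
0.65 screw_jar 779 [352.6 218.6  86. ] [array([352.4, 222.2]), array([66.8, 68.6]), np.float64(5.0)]
0.59 wire_brush 581 [388.5  20.3  25. ] [array([384.5,  -2.2]), array([ 31. , 212.4]), np.float64(2.7)]
0.66 folding_rule 963 [ 328.5 -183.8   15.9] [array([ 330.6, -184.8]), array([200.,  33.]), np.float64(36.1)]
0.61 half_brick 1885 [767.  207.9  50.5] [array([767.9, 204.9]), array([123., 111.]), np.float64(61.1)]
0.85 hollow_brick 4541 [767.8  -3.9  70.1] [array([780.4,  -1.1]), array([120.1, 245.8]), np.float64(4.5)]
0.23 hollow_brick 5842 [5.436e+02 4.000e-01 2.330e+01] [array([551.9,   5.1]), array([371.9, 127.4]), np.float64(83.2)]
```

View pics/z0.png

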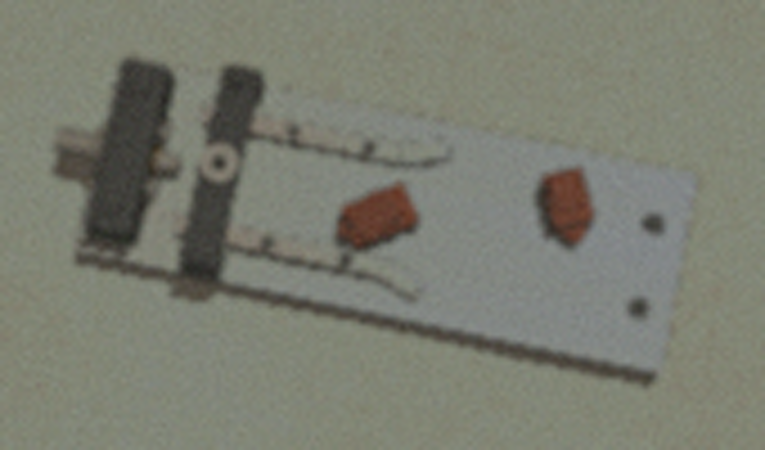

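View pics/z1.png

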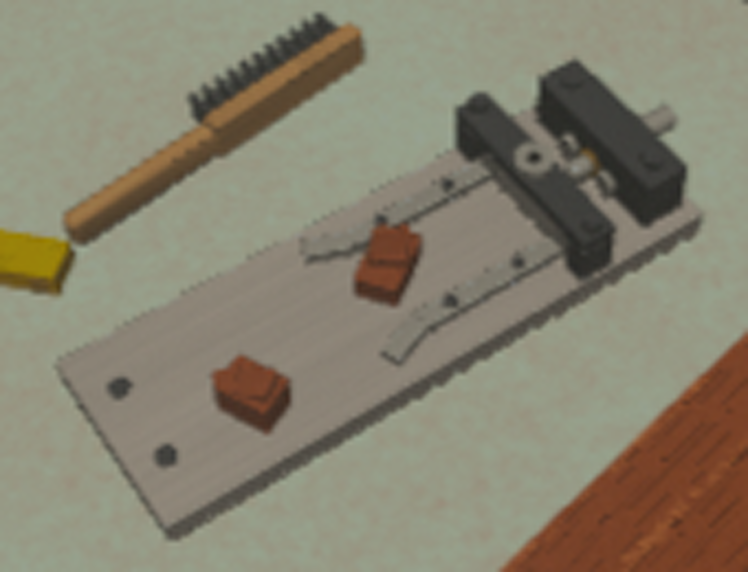

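```bash
cat > fit.py <<'E'
from h import *
def bed(n,f,verbose=1):
    z=np.load('pics/%s.npz'%f);d=z['d'];P=cloud(n,d)
    m=(d>0)&(P[...,2]>16)&(P[...,2]<29)&(abs(P[...,0]-550)<130)&(abs(P[...,1])<210)
    q=P[m][:,:2]
    # keep main comp
    c=np.array([550.,0.]); a=np.deg2rad(83)
    for it in range(6):
        e=np.array([np.cos(a),np.sin(a)]); f_=np.array([-e[1],e[0]])
        s=(q-c)@e; t=(q-c)@f_
        k=(abs(t)<72)
        lo=[];hi=[];sc=[]
        for s0 in np.arange(-180,140,8):
            w=k&(s>=s0)&(s<s0+8)
            if w.sum()<12: continue
            lo.append(np.percentile(t[w],1));hi.append(np.percentile(t[w],99));sc.append(s0+4)
        sc=np.array(sc)
        pl=np.polyfit(sc,lo,1);ph=np.polyfit(sc,hi,1)
        # robust
        for _ in range(3):
            r=lo-np.polyval(pl,sc);w=abs(r)<3;pl=np.polyfit(sc[w],np.array(lo)[w],1) if w.sum()>5 else pl
            r=hi-np.polyval(ph,sc);w=abs(r)<3;ph=np.polyfit(sc[w],np.array(hi)[w],1) if w.sum()>5 else ph
        ends=[np.percentile(s[k&(t>=t0)&(t<t0+6)&(s<0)],1) for t0 in np.arange(-50,50,6)]
        a+=np.arctan((pl[0]+ph[0])/2)
        c=c+f_*(pl[1]+ph[1])/2
    e=np.array([np.cos(a),np.sin(a)])
    end=np.median(ends); o=c+e*(end+190)
    if verbose: print(n,'yaw',np.rad2deg(a),'slopes',pl[0],ph[0],'width',ph[1]-pl[1],'end',end,'origin',o,'bedz',np.median(P[m][:,2]))
    return o,a
if __name__=='__main__':
    bed('top','top0');bed('scene','scene0')
    for n,f in(('top','top0'),('scene','scene0')):
        z=np.load('pics/%s.npz'%f);d=z['d'];p=z['p'].astype(int);P=cloud(n,d)
        red=(p[...,0]>1.5*p[...,2])&(p[...,0]>p[...,1]*1.35)
        print(n)
        for nm,c,h,z0,z1 in(('a',(540,3),35,30,60),('b',(557,-108),35,30,60),('slip',(470,-384),140,13,27)):
            m=red&(d>0)&(abs(P[...,0]-c[0])<h)&(abs(P[...,1]-c[1])<h)&(P[...,2]>z0)&(P[...,2]<z1)
            lab,cc,st,_=cv2.connectedComponentsWithStats(m.astype(np.uint8)); 
            m=cc==1+np.argmax(st[1:,4])
            q=P[m]; r=cv2.minAreaRect(q[:,:2].astype(np.float32)); print(nm,m.sum(),np.round(q.mean(0),1),np.round(np.percentile(q[:,2],[5,50,95]),1),[np.round(x,1) for x in r])
        # brackets: bush plate top
        m=(d>0)&(abs(P[...,0]-560)<90)&(P[...,1]>60)&(P[...,1]<115)&(P[...,2]>52)&(P[...,2]<61)
        r=cv2.minAreaRect(P[m][:,:2].astype(np.float32));print('bush',m.sum(),[np.round(x,1) for x in r])
        for l in['rail_mouth','bush_top','stop_mid','jig','chip_a_mid','chip_b_mid','slip_mid','tub']:
            for q in env.spot_point(n,l)[:1]:
                u,v=q['location'];c=env.calibration(n);T=np.array(c['cam_to_world']);ray=T[:3,:3]@[(u-c['cx'])/c['fx'],(v-c['cy'])/c['fy'],1]
                zz={'rail_mouth':22,'bush_top':57,'stop_mid':32,'jig':0,'chip_a_mid':34,'chip_b_mid':34,'slip_mid':10,'tub':0}[l]
                print(l,round(q['confidence'],2),np.round(T[:3,3]+ray*(zz-T[2,3])/ray[2],1))
E
python3 fit.py
```

```text
top yaw 83.12736924656029 slopes -0.0011767446870424444 0.0011767446870423607 width 117.73265569673245 end -174.30914014906315 origin [549.64467535  15.85224664] bedz 22.435688211159004
scene yaw 82.93907503125779 slopes 0.0029909831270747956 -0.002990983127241701 width 117.38572160906648 end -176.82001132006116 origin [548.8222182  13.4235791] bedz 22.22085268929868
top
a 140 [539.3   2.6  43. ] [36.4 43.1 49.1] [array([539.7,   3.3]), array([23.1, 41.1]), np.float64(29.6)]
b 111 [ 555.9 -104.6   45.9] [35.5 46.8 53.1] [array([ 555.5, -105.6]), array([36.4, 21.5]), np.float64(17.8)]
slip 1535 [ 470.2 -385.2   19.8] [15.9 19.9 23.8] [array([ 472. , -385.2]), array([206.3,  49.1]), np.float64(23.2)]
bush 308 [array([559.3,  92.2]), array([ 22.3, 117.7]), np.float64(83.0)]
rail_mouth 0.87 [546.  -28.8  22. ]
bush_top 0.89 [557.4  93.1  57. ]
stop_mid 0.77 [565.9 131.3  32. ]
jig 0.96 [547.   20.1   0. ]
chip_b_mid 0.65 [ 559.2 -101.8   34. ]
slip_mid 0.58 [ 469.3 -386.1   10. ]
tub 0.7 [512.8 378.3   0. ]
scene
a 173 [544.5  -3.5  41.7] [32.6 41.3 48.3] [array([540.7,   0.8]), array([24.4, 45.6]), np.float64(28.1)]
b 180 [ 562.4 -109.4   44.7] [32.5 46.1 51.9] [array([ 555.8, -109.3]), array([39.5, 25.1]), np.float64(17.6)]
slip 2214 [ 476.7 -386.7   19.9] [17.7 19.9 21.9] [array([ 471.7, -388.1]), array([209.6,  50.2]), np.float64(23.2)]
bush 307 [array([557.4,  89.8]), array([ 23.3, 117.2]), np.float64(82.7)]
rail_mouth 0.85 [544.3 -28.5  22. ]
bush_top 0.66 [555.2  92.6  57. ]
stop_mid 0.8 [561.5 130.8  32. ]
jig 0.55 [549.7  15.2   0. ]
chip_a_mid 0.76 [550.5  -3.6  34. ]
chip_b_mid 0.69 [ 557.3 -105.8   34. ]
slip_mid 0.64 [ 476.4 -381.7   10. ]
tub 0.83 [505.2 388.1  -0. ]
```

```bash
cat > mv.py <<'E'
import sys
from h import *
from scipy.spatial.transform import Rotation as R
def rel(*targets):
    s=env.state(); p=s['eef_pos'];Rm=R.from_euler('xyz',s['tcp_rot'])
    print('now',round(s['t'],2),np.round(p,1),np.round(np.rad2deg(s['tcp_rot']),2),'F',np.round(s['ft_force'],1),'op',round(s['opening']*95,1))
    for x,y,z,yaw in targets:
        Rt=R.from_euler('xyz',[np.pi,0,np.deg2rad(yaw)])
        d=Rm.inv().apply(np.array([x,y,z])-p); r=np.rad2deg((Rm.inv()*Rt).as_rotvec())
        print((x,y,z,yaw),'->',np.round(d,1).tolist(),np.round(r,1).tolist())
if __name__=='__main__':
    a=[float(x) for x in sys.argv[1:]]; rel(*[a[i:i+4] for i in range(0,len(a),4)])
E
python3 mv.py 555.6 -107 120 107.7 555.6 -107 26 107.7
python3 - <<'E'
from h import *
for n,f in(('top','top0'),('scene','scene0')):
    d=np.load(f'pics/{f}.npz')['d'];P=cloud(n,d)
    m=(d>0)&(abs(P[...,2]-80)<5)&(abs(P[...,0]-510)<150)&(abs(P[...,1]-395)<110)
    r=cv2.minAreaRect(P[m][:,:2].astype(np.float32));print(m.sum(),[np.round(x,1) for x in r])
E
```

```text
now 2.2 [169.  601.8 178.6] [ 1.800e+02 -1.000e-02  7.431e+01] F [-0.5  0.1 -0. ] op 94.8
(555.6, -107.0, 120.0, 107.7) -> [-577.8, 563.9, 58.5] [0.0, -0.0, -33.4]
(555.6, -107.0, 26.0, 107.7) -> [-577.8, 563.9, 152.5] [0.0, -0.0, -33.4]
1348 [array([513.9, 385.3]), array([234.8, 145.5]), np.float64(8.5)]
977 [array([511.7, 382.1]), array([234.7, 148.9]), np.float64(8.7)]
```

>>> arm_command:
  motion: [0.2,-577.8,563.9,58.5,0,0,-33.4,0.2,-577.8,563.9,58.5,0,0,-33.4,0.2,-577.8,563.9,58.5,0,0,-33.4,0.2,-577.8,563.9,58.5,0,0,-33.4,0.2,-577.8,563.9,58.5,0,0,-33.4,0.2,-577.8,563.9,58.5,0,0,-33.4,0.2,-577.8,563.9,58.5,0,0,-33.4,0.2,-577.8,563.9,58.5,0,0,-33.4,0.2,-577.8,563.9,58.5,0,0,-33.4,0.2,-577.8,563.9,58.5,0,0,-33.4,0.2,-577.8,563.9,58.5,0,0,-33.4,0.2,-577.8,563.9,58.5,0,0,-33.4,0.2,-577.8,563.9,58.5,0,0,-33.4,0.2,-577.8,563.9,58.5,0,0,-33.4,0.2,-577.8,563.9,58.5,0,0,-33.4,0.2,-577.8,563.9,58.5,0,0,-33.4,0.2,-577.8,563.9,58.5,0,0,-33.4,0.2,-577.8,563.9,58.5,0,0,-33.4,0.2,-577.8,563.9,58.5,0,0,-33.4,0.2,-577.8,563.9,58.5,0,0,-33.4]

```text
t: 4.2
eef_pos: [555.0, -105.5, 120.3]
tcp_rot: [-3.141, -0.0, 1.881]
ft_force: [-0.1, -0.2, 0.5]
opening: 0.601
```

```bash
python3 mv.py 555.6 -107 60 107.7 555.6 -107 26 107.7
```

```text
now 4.2 [ 555.  -105.5  120.3] [-1.7999e+02 -2.0000e-02  1.0779e+02] F [-0.1 -0.2  0.5] op 57.1
(555.6, -107.0, 60.0, 107.7) -> [-1.6, 0.1, 60.3] [-0.0, -0.0, 0.1]
(555.6, -107.0, 26.0, 107.7) -> [-1.6, 0.1, 94.3] [-0.0, -0.0, 0.1]
```

>>> arm_command:
  motion: [0.2,0,0,45,0,0,0,0.2,0,0,75,0,0,0,0.2,0,0,94,0,0,0,0.2,0,0,94,0,0,0,-1,0,0,94,0,0,0,-1,0,0,94,0,0,0,-1,0,0,94,0,0,0,-1,0,0,94,0,0,0,-1,0,0,94,0,0,0,-1,0,0,94,0,0,0,-1,0,0,70,0,0,0,-1,0,0,30,0,0,0,-1,0,0,-10,0,0,0]

```text
t: 5.5
eef_pos: [555.2, -106.9, 130.9]
tcp_rot: [-3.14, -0.001, 1.88]
ft_force: [0.4, 0.1, 1.2]
opening: 0.008
```

```bash
python3 mv.py 480 378 130 98.5 480 378 45 98.5; python3 - <<'E'
from h import *
p,d=snap('scene','s1');cv2.imwrite('pics/z2.png',cv2.resize(p[60:280,150:420],None,fx=2.7,fy=2.7)[:,:,::-1])
E
```

```text
now 5.5 [ 555.2 -106.9  130.9] [-1.7993e+02 -5.0000e-02  1.0770e+02] F [0.4 0.1 1.2] op 0.8
(480.0, 378.0, 130.0, 98.5) -> [484.8, 75.8, 1.3] [-0.1, -0.0, 9.2]
(480.0, 378.0, 45.0, 98.5) -> [484.8, 75.9, 86.3] [-0.1, -0.0, 9.2]
```

View pics/z2.png

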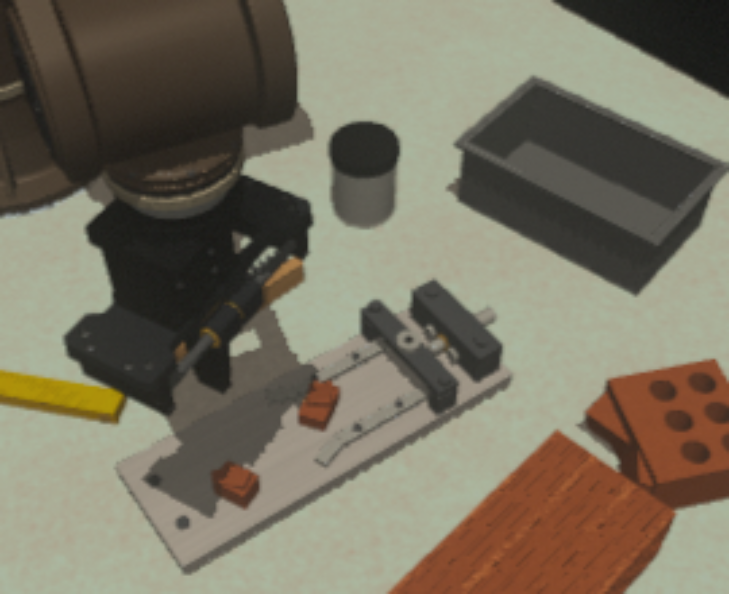

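```bash
python3 - <<'E'
from h import *
n='scene'
z=np.load('pics/s1.npz');d=z['d'];p=z['p'].astype(int);P=cloud(n,d)
red=(p[...,0]>1.5*p[...,2])&(p[...,0]>p[...,1]*1.35)
for nm,c,h,z0,z1 in(('a',(540,3),35,30,60),('b',(557,-108),35,30,60)):
    m=red&(d>0)&(abs(P[...,0]-c[0])<h)&(abs(P[...,1]-c[1])<h)&(P[...,2]>z0)&(P[...,2]<z1)
    q=P[m]; r=cv2.minAreaRect(q[:,:2].astype(np.float32)); print(nm,m.sum(),np.round(q.mean(0),1),[np.round(x,1) for x in r])
E
python3 mv.py 555.6 -107 26 107.7
```

```text
a 178 [544.7  -3.7  41.3] [array([540.8,   1. ]), array([25. , 46.1]), np.float64(25.1)]
b 180 [ 562.7 -109.3   44.6] [array([ 556.8, -109. ]), array([38. , 23.8]), np.float64(19.3)]
now 5.55 [ 557.9 -107.7  137.4] [179.64   0.25 107.72] F [2.1 0.2 6.5] op 0.2
(555.6, -107.0, 26.0, 107.7) -> [1.8, -2.7, 111.4] [0.4, 0.2, 0.0]
```

>>> arm_command:
  motion: [0.2,0,0,0,0,0,0,0.2,0,0,0,0,0,0,0.2,0,0,0,0,0,0,0.2,0,0,0,0,0,0,0.2,0,0,45,0,0,0,0.2,0,0,80,0,0,0,0.2,0,0,105,0,0,0,0.2,0,0,105,0,0,0,0.2,0,0,105,0,0,0]

```text
t: 6.45
eef_pos: [555.6, -107.0, 24.9]
tcp_rot: [-3.141, -0.001, 1.88]
ft_force: [0.3, 0.0, 0.5]
opening: 0.598
```

>>> arm_command:
  motion: [-1,0,0,0,0,0,0,-1,0,0,0,0,0,0,-1,0,0,0,0,0,0,-1,0,0,0,0,0,0,-1,0,0,0,0,0,0]

```text
t: 6.95
eef_pos: [555.8, -107.0, 25.3]
tcp_rot: [3.141, 0.0, 1.88]
ft_force: [0.1, -0.1, 0.1]
opening: 0.239
```

>>> arm_command:
  motion: [-1,0,0,0,0,0,0,-1,0,0,0,0,0,0,-1,0,0,-15,0,0,0,-1,0,0,-40,0,0,0,-1,0,0,-75,0,0,0,-1,0,0,-105,0,0,0,-1,0,0,-105,0,0,0]

```text
t: 7.65
eef_pos: [557.3, -107.5, 133.7]
tcp_rot: [3.137, 0.004, 1.88]
ft_force: [0.2, -0.4, -0.6]
opening: 0.002
```

```bash
python3 mv.py 480 378 130 98.5 480 378 45 98.5
```

```text
now 7.65 [ 557.3 -107.5  133.7] [179.71   0.2  107.72] F [ 0.2 -0.4 -0.6] op 0.2
(480.0, 378.0, 130.0, 98.5) -> [486.0, 74.1, 2.4] [0.3, 0.2, 9.2]
(480.0, 378.0, 45.0, 98.5) -> [486.3, 73.7, 87.4] [0.3, 0.2, 9.2]
```

```bash
python3 - <<'E'
from h import *
p,d=snap('scene','s2');cv2.imwrite('pics/z3.png',cv2.resize(p[130:290,170:350],None,fx=4,fy=3.7)[:,:,::-1])
p,d=snap('top','t2');cv2.imwrite('pics/z4.png',cv2.resize(p[170:270,200:370],None,fx=4.5,fy=4.5)[:,:,::-1])
E
```

```text
(no output)
```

View pics/z3.png

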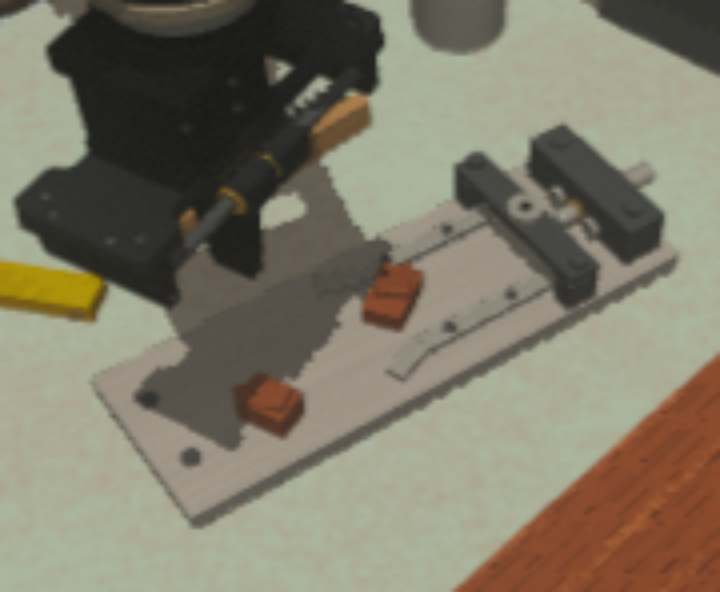

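View pics/z4.png

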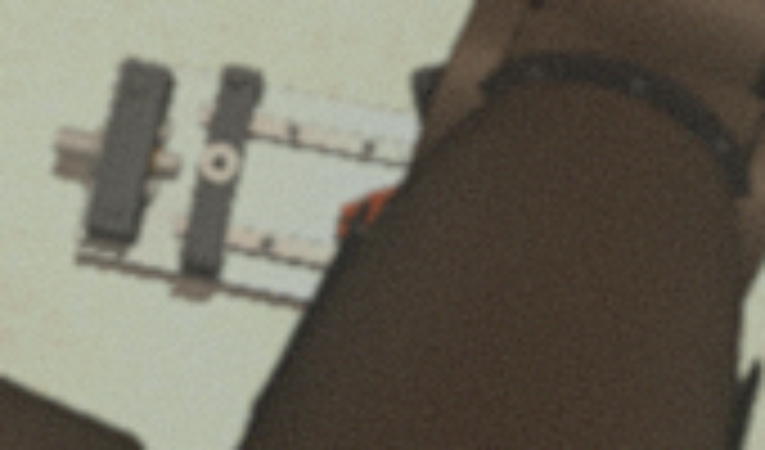

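```bash
python3 - <<'E'
from h import *
s=env.state();print(s['eef_pos'])
from scipy.spatial.transform import Rotation as R
Rm=R.from_euler('xyz',s['tcp_rot']).as_matrix()
def proj(n,X):
    c=env.calibration(n);T=np.linalg.inv(np.array(c['cam_to_world']));q=T@[*X,1];return np.array([c['fx']*q[0]/q[2]+c['cx'],c['fy']*q[1]/q[2]+c['cy']])
z=np.load('pics/s2.npz');p=z['p'][:,:,::-1].copy();P=cloud('scene',z['d'])
print(P[170:200:5,215:235:5].reshape(-1,3)[::3].round())
p=cv2.resize(p[100:290,150:350],None,fx=3.5,fy=3.5)
o=np.array([150,100])
def pt(X): return tuple(int(v) for v in (proj('scene',X)-o)*3.5)
e=s['eef_pos']
for ax,col in((0,(0,0,255)),(1,(0,255,0)),(2,(255,0,0))): cv2.line(p,pt(e),pt(e+Rm[:,ax]*40*(-1 if ax==2 else 1)),col,2)
cv2.imwrite('pics/z5.png',p[:600])
E
```

```text
[ 555.62399235 -106.9730863   130.23165739]
[[ 588. -140.  310.]
 [ 582. -109.  282.]
 [ 586. -123.  284.]
 [ 592. -137.  286.]
 [ 595. -149.  286.]
 [ 595. -122.  264.]
 [ 564. -116.  220.]
 [ 600. -147.  263.]]
```

View pics/z5.png

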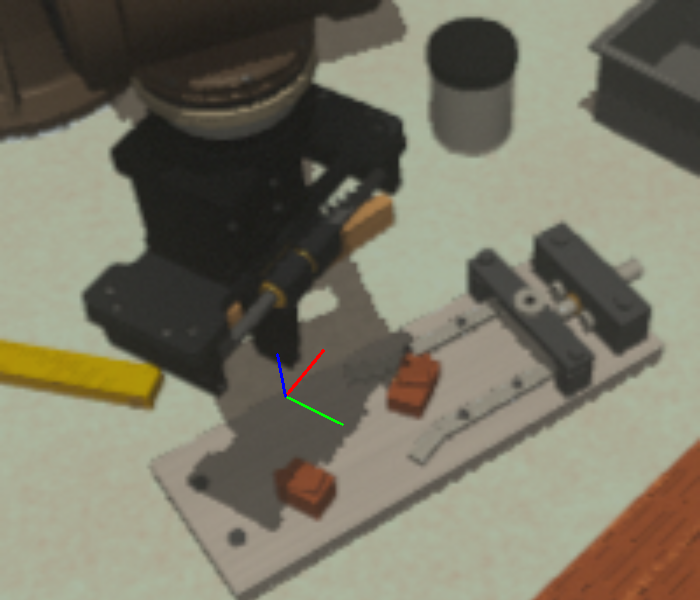

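```bash
python3 - <<'E'
from h import *
s=env.state();print(s['eef_pos'],s['joints'])
z=np.load('pics/s2.npz');P=cloud('scene',z['d'])
m=(z['d']>0)&(abs(P[...,0]-556)<60)&(abs(P[...,1]+107)<90)&(P[...,2]>60)&(P[...,2]<300)
Q=P[m]
for a in range(60,230,10):
    k=(Q[:,2]>=a)&(Q[:,2]<a+10)
    if k.sum(): print(a,k.sum(),Q[k].min(0).round(),Q[k].max(0).round())
E
```

```text
[ 555.62399235 -106.9730863   130.23165739] [-3.06985481e-01  4.61655049e-01  1.76190592e+00  1.22943213e-04
  9.17148871e-01 -2.18703929e+00]
160 2 [ 559. -110.  170.] [ 565. -103.  170.]
170 24 [ 547. -115.  170.] [ 568. -100.  179.]
180 39 [ 548. -119.  180.] [569. -98. 189.]
190 40 [ 549. -119.  191.] [569. -98. 200.]
200 37 [ 556. -118.  200.] [569. -97. 210.]
210 32 [ 549. -122.  210.] [570. -97. 220.]
220 12 [ 550. -122.  220.] [ 571. -110.  227.]
```

```bash
python3 - <<'E'
from h import *
z=np.load('pics/s2.npz');p=z['p'][:,:,::-1]
q=cv2.resize(p[160:230,200:270],None,fx=8,fy=8,interpolation=cv2.INTER_CUBIC);q=np.clip(q.astype(float)*2.2,0,255);cv2.imwrite('pics/z6.png',q)
E
```

```text
[ WARN:0@0.552] global loadsave.cpp:1063 imwrite_ Unsupported depth image for selected encoder is fallbacked to CV_8U.
```

View pics/z6.png

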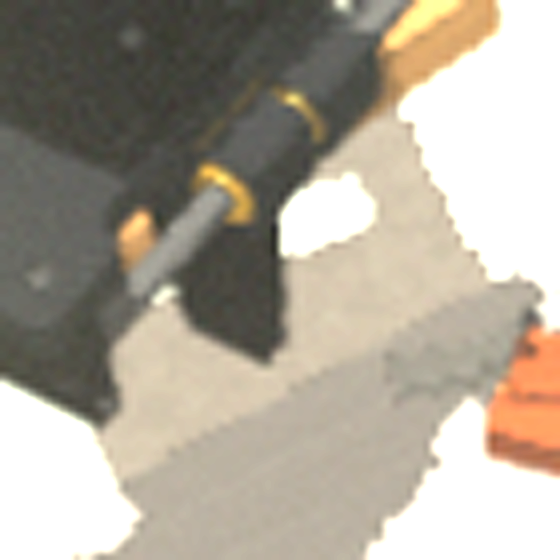

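```bash
python3 - <<'E'
from h import *
z=np.load('pics/s2.npz');P=cloud('scene',z['d']);d=z['d']
for u in (205,213,232,236):
    for v in range(180,215,4): print(u,v,P[v,u].round(),end=' | ')
    print()
E
```

```text
205 180 [ 578. -157.  290.] | 205 184 [ 586. -162.  290.] | 205 188 [ 592. -167.  290.] | 205 192 [ 600. -172.  291.] | 205 196 [ 607. -177.  292.] | 205 200 [ 612. -180.  289.] | 205 204 [ 613. -183.  282.] | 205 208 [ 602. -180.  258.] | 205 212 [ 423. -106.    1.] | 
213 180 [ 591. -149.  295.] | 213 184 [ 595. -153.  291.] | 213 188 [ 598. -155.  286.] | 213 192 [ 607. -162.  289.] | 213 196 [ 609. -164.  283.] | 213 200 [ 602. -163.  265.] | 213 204 [415. -77.  -0.] | 213 208 [ 611. -170.  258.] | 213 212 [435. -91.  -1.] | 
232 180 [ 593. -115.  271.] | 232 184 [ 595. -118.  264.] | 232 188 [ 595. -119.  255.] | 232 192 [ 566. -104.  205.] | 232 196 [ 566. -105.  194.] | 232 200 [ 568. -108.  186.] | 232 204 [ 568. -109.  175.] | 232 208 [458. -49.   1.] | 232 212 [483. -65.  24.] | 
236 180 [ 590. -106.  261.] | 236 184 [ 592. -108.  254.] | 236 188 [414.  -2.   2.] | 236 192 [423.  -9.   0.] | 236 196 [436. -19.   3.] | 236 200 [445. -26.   1.] | 236 204 [454. -33.   0.] | 236 208 [463. -41.  -1.] | 236 212 [490. -58.  23.] |
```

>>> arm_command:
  motion: [0.2,0,0,0,0,0,0,0.2,0,0,0,0,0,0,0.2,0,0,0,0,0,0,0.2,0,0,0,0,0,0,0.2,0,0,50,0,0,0,0.2,0,0,90,0,0,0,0.2,0,0,115,0,0,0,0.2,0,0,125,0,0,0,0.2,0,0,132,0,0,0,0.2,0,0,135,0,0,0,0.2,0,0,135,0,0,0]

```text
t: 8.85
eef_pos: [556.1, -107.1, -4.4]
tcp_rot: [3.141, 0.001, 1.88]
ft_force: [0.1, 0.3, 0.1]
opening: 0.6
```

```bash
python3 - <<'E'
from h import *
print(env.state()['eef_pos'])
p,d=snap('scene','s3');cv2.imwrite('pics/z7.png',np.clip(cv2.resize(p[180:270,200:300],None,fx=6,fy=6,interpolation=cv2.INTER_CUBIC)[:,:,::-1]*1.6,0,255).astype(np.uint8))
P=cloud('scene',d)
m=(d>0)&(abs(P[...,0]-560)<20)&(abs(P[...,1]+107)<70)&(P[...,2]>26)&(P[...,2]<90)&(p[...,0]<1.3*p[...,2])
Q=P[m]
for a in range(26,90,5):
    k=(Q[:,2]>=a)&(Q[:,2]<a+5)
    if k.sum(): print(a,k.sum(),Q[k].min(0).round(),Q[k].max(0).round())
E
```

```text
[ 556.06593189 -107.09709794   -4.35516576]
26 4 [ 557. -163.   26.] [579. -39.  30.]
31 12 [ 545. -140.   32.] [575. -76.  36.]
36 14 [ 541. -142.   37.] [575. -76.  41.]
41 16 [ 542. -142.   41.] [577. -71.  46.]
46 15 [ 543. -143.   46.] [576. -70.  50.]
51 15 [ 545. -142.   51.] [576. -73.  56.]
56 13 [ 549. -143.   56.] [577. -75.  60.]
61 11 [ 550. -142.   61.] [577. -72.  66.]
66 15 [ 550. -142.   66.] [577. -72.  71.]
71 8 [ 541. -141.   72.] [577. -72.  76.]
76 12 [ 541. -142.   76.] [577. -71.  80.]
81 3 [544. -81.  82.] [555. -71.  85.]
86 3 [546. -81.  88.] [549. -79.  89.]
```

View pics/z7.png

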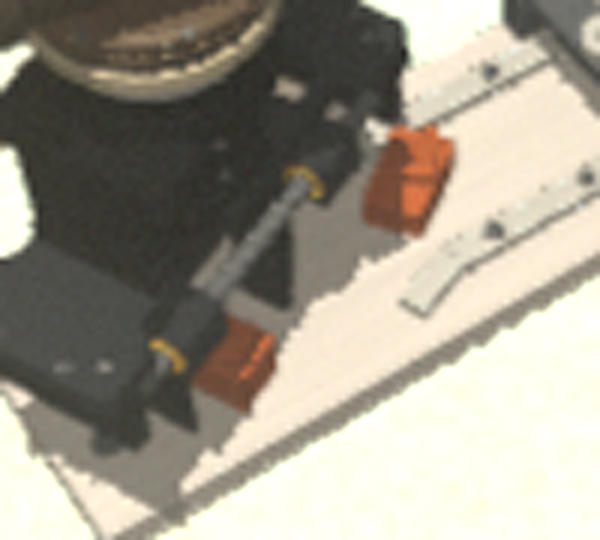

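>>> arm_command:
  motion: [-1,0,0,2,0,0,0,-1,0,0,3,0,0,0,-1,0,0,3,0,0,0,-1,0,0,3,0,0,0,-1,0,0,3,0,0,0,-1,0,0,3,0,0,0,-1,0,0,3,0,0,0,-1,0,0,-20,0,0,0,-1,0,0,-60,0,0,0,-1,0,0,-100,0,0,0,-1,0,0,-100,0,0,0]

```text
t: 10.0
eef_pos: [557.8, -107.6, 99.6]
tcp_rot: [3.135, 0.004, 1.88]
ft_force: [0.3, -0.9, 0.8]
opening: 0.245
```

```bash
python3 mv.py 480 378 95 98.5 480 378 10 98.5
```

```text
now 10.0 [ 557.8 -107.6   99.6] [179.65   0.24 107.72] F [ 0.3 -0.9  0.8] op 23.3
(480.0, 378.0, 95.0, 98.5) -> [486.3, 73.7, 3.0] [0.4, 0.2, 9.2]
(480.0, 378.0, 10.0, 98.5) -> [486.6, 73.1, 88.0] [0.4, 0.2, 9.2]
```

>>> arm_command:
  motion: [-1,486,75,0,0,0,9.2,-1,486,75,0,0,0,9.2,-1,486,75,0,0,0,9.2,-1,486,75,0,0,0,9.2,-1,486,75,0,0,0,9.2,-1,486,75,0,0,0,9.2,-1,486,75,0,0,0,9.2,-1,486,75,0,0,0,9.2,-1,486,75,0,0,0,9.2,-1,486,75,0,0,0,9.2,-1,486,75,0,0,0,9.2,-1,486,75,0,0,0,9.2,-1,486,75,0,0,0,9.2,-1,486,75,45,0,0,9.2,-1,486,75,80,0,0,9.2,-1,486,75,95,0,0,9.2,-1,486,75,95,0,0,9.2]

```text
t: 11.7
eef_pos: [478.9, 377.3, -1.5]
tcp_rot: [-3.139, 0.001, 1.718]
ft_force: [-0.6, -0.3, 0.0]
opening: 0.248
```

```bash
python3 mv.py 480 378 90 98.5; python3 - <<'E'
from h import *
p,d=snap('scene','s4');cv2.imwrite('pics/z8.png',np.clip(cv2.resize(p[40:220,260:460],None,fx=3.3,fy=3.3)[:,:,::-1]*1.6,0,255).astype(np.uint8))
E
```

```text
now 11.7 [478.9 377.3  -1.5] [-1.7982e+02  8.0000e-02  9.8420e+01] F [-0.6 -0.3  0. ] op 23.5
(480.0, 378.0, 90.0, 98.5) -> [0.4, 0.9, -91.5] [-0.2, 0.1, -0.1]
```

View pics/z8.png

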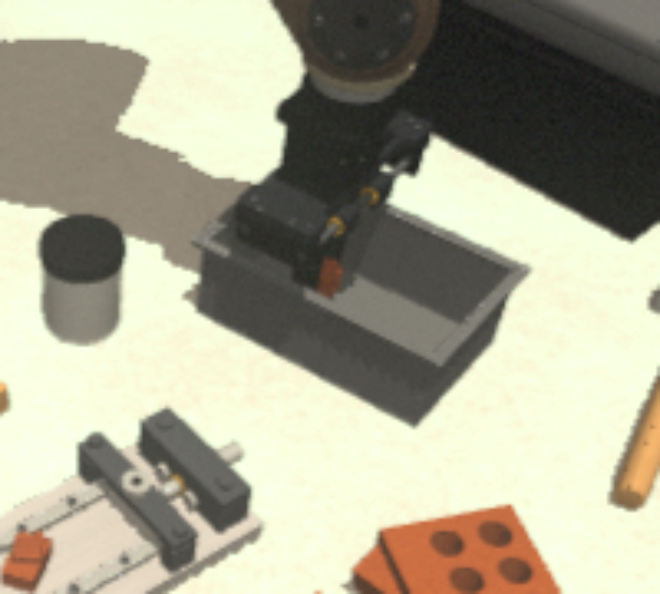

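>>> arm_command:
  motion: [0.1,0,0,0,0,0,0,0.1,0,0,0,0,0,0,0.1,0,0,0,0,0,0,0.1,0,0,0,0,0,0,0.1,0,0,-45,0,0,0,0.1,0,0,-95,0,0,0,0.1,0,0,-95,0,0,0,0.1,0,0,-95,0,0,0]

```text
t: 12.55
eef_pos: [479.5, 379.1, 96.2]
tcp_rot: [3.139, -0.001, 1.72]
ft_force: [0.3, -0.1, -0.5]
opening: 0.552
```

```bash
python3 mv.py 540.5 1.5 60 28.5 540.5 1.5 -4 28.5;  python3 - <<'E'
from h import *
p,d=snap('scene','s5');cv2.imwrite('pics/z9.png',np.clip(cv2.resize(p[40:280,210:460],None,fx=2.5,fy=2.5)[:,:,::-1]*1.6,0,255).astype(np.uint8))
E
```

```text
now 12.55 [479.5 379.1  96.2] [ 1.7987e+02 -6.0000e-02  9.8530e+01] F [ 0.3 -0.1 -0.5] op 52.4
(540.5, 1.5, 60.0, 28.5) -> [-382.5, 4.3, 35.8] [0.1, -0.1, 70.0]
(540.5, 1.5, -4.0, 28.5) -> [-382.5, 4.1, 99.8] [0.1, -0.1, 70.0]
```

View pics/z9.png

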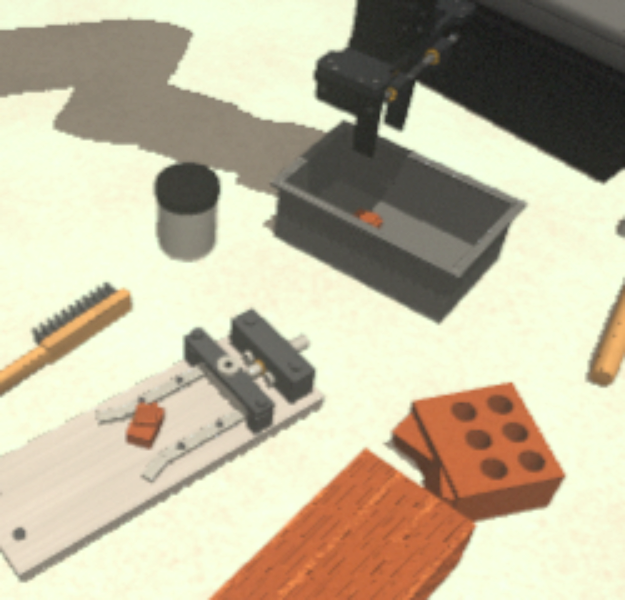

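>>> arm_command:
  motion: [0.0,-382.5,4,0,0,0,70,0.0,-382.5,4,0,0,0,70,0.0,-382.5,4,0,0,0,70,0.0,-382.5,4,0,0,0,70,0.0,-382.5,4,0,0,0,70,0.0,-382.5,4,0,0,0,70,0.0,-382.5,4,20,0,0,70,0.0,-382.5,4,35,0,0,70,0.0,-382.5,4,35,0,0,70,0.0,-382.5,4,35,0,0,70,0.0,-382.5,4,35,0,0,70,0.0,-382.5,4,35,0,0,70]

```text
t: 13.8
eef_pos: [539.8, 2.3, 60.3]
tcp_rot: [3.142, -0.0, 0.501]
ft_force: [-0.1, 0.3, 0.1]
opening: 0.504
```

```bash
python3 mv.py 540.5 1.5 -3 28.5; python3 - <<'E'
from h import *
p,d=snap('scene','s6');cv2.imwrite('pics/z10.png',np.clip(cv2.resize(p[150:270,200:340],None,fx=4.5,fy=4.5,interpolation=cv2.INTER_CUBIC)[:,:,::-1]*1.6,0,255).astype(np.uint8))
P=cloud('scene',d)
e=env.state()['eef_pos']
m=(d>0)&(abs(P[...,0]-e[0])<50)&(abs(P[...,1]-e[1])<40)&(P[...,2]>70)&(P[...,2]<130)
Q=P[m]
for a in range(70,130,5):
    k=(Q[:,2]>=a)&(Q[:,2]<a+5)
    if k.sum(): print(a,k.sum(),Q[k].min(0).round(),Q[k].max(0).round())
E
```

```text
now 13.8 [539.8   2.3  60.3] [ 1.800e+02 -2.000e-02  2.868e+01] F [-0.1  0.3  0.1] op 47.9
(540.5, 1.5, -3.0, 28.5) -> [0.3, 1.0, 63.3] [0.0, -0.0, 0.2]
90 1 [566.   7.  95.] [566.   7.  95.]
95 8 [514. -21.  97.] [566.  11.  99.]
100 11 [514. -22. 101.] [568.   6. 105.]
105 14 [514. -22. 106.] [571.  24. 109.]
110 18 [513. -24. 111.] [571.  23. 115.]
115 17 [512. -23. 115.] [571.  22. 120.]
120 18 [511. -22. 120.] [572.  15. 125.]
125 20 [514. -24. 125.] [572.  20. 130.]
```

View pics/z10.png

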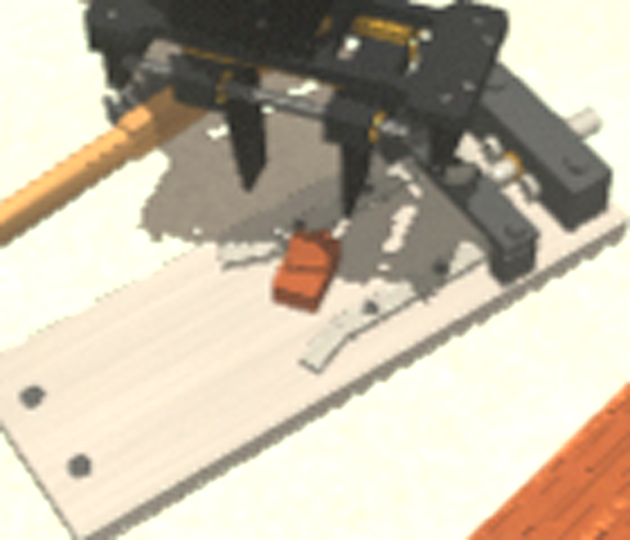

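>>> arm_command:
  motion: [0.0,0,0,40,0,0,0,0.0,0,0,55,0,0,0,0.0,0,0,62,0,0,0,0.0,0,0,63,0,0,0,0.0,0,0,63,0,0,0,-1,0,0,63,0,0,0,-1,0,0,63,0,0,0,-1,0,0,63,0,0,0,-1,0,0,63,0,0,0,-1,0,0,63,0,0,0,-1,0,0,63,0,0,0,-1,0,0,40,0,0,0,-1,0,0,0,0,0,0,-1,0,0,-35,0,0,0,-1,0,0,-35,0,0,0]

```text
t: 15.35
eef_pos: [541.7, 0.9, 98.9]
tcp_rot: [3.138, -0.005, 0.498]
ft_force: [0.4, -0.8, -0.6]
opening: 0.269
```

```bash
python3 mv.py 535 384 95 8.5 535 384 5 8.5 535 384 95 -10;
```

```text
now 15.35 [541.7   0.9  98.9] [179.78  -0.31  28.52] F [ 0.4 -0.8 -0.6] op 25.6
(535.0, 384.0, 95.0, 8.5) -> [177.0, -339.8, 3.6] [0.2, -0.3, 20.0]
(535.0, 384.0, 5.0, 8.5) -> [176.5, -340.2, 93.6] [0.2, -0.3, 20.0]
(535.0, 384.0, 95.0, -10.0) -> [177.0, -339.8, 3.6] [0.1, -0.4, 38.5]
```

>>> arm_command:
  motion: [-1,191,-334.5,0,0,0,20,-1,191,-334.5,0,0,0,20,-1,191,-334.5,0,0,0,20,-1,191,-334.5,0,0,0,20,-1,191,-334.5,0,0,0,20,-1,191,-334.5,0,0,0,20,-1,191,-334.5,0,0,0,20,-1,191,-334.5,0,0,0,20,-1,191,-334.5,0,0,0,20,-1,191,-334.5,0,0,0,20,-1,191,-334.5,30,0,0,20,-1,191,-334.5,70,0,0,20,-1,191,-334.5,92,0,0,20,-1,191,-334.5,92,0,0,20]

```text
t: 16.75
eef_pos: [546.5, 383.6, -0.4]
tcp_rot: [3.139, 0.006, 0.147]
ft_force: [-0.5, -0.4, -0.4]
opening: 0.269
```

```bash
python3 mv.py 550 386 95 8.5; python3 - <<'E'
from h import *
p,d=snap('scene','s7');cv2.imwrite('pics/z11.png',np.clip(cv2.resize(p[40:220,260:460],None,fx=3.3,fy=3.3)[:,:,::-1]*1.6,0,255).astype(np.uint8))
E
```

```text
now 16.75 [ 5.465e+02  3.836e+02 -4.000e-01] [179.87   0.33   8.42] F [-0.5 -0.4 -0.4] op 25.6
(550.0, 386.0, 95.0, 8.5) -> [3.3, -1.7, -95.4] [0.1, 0.3, -0.1]
```

View pics/z11.png

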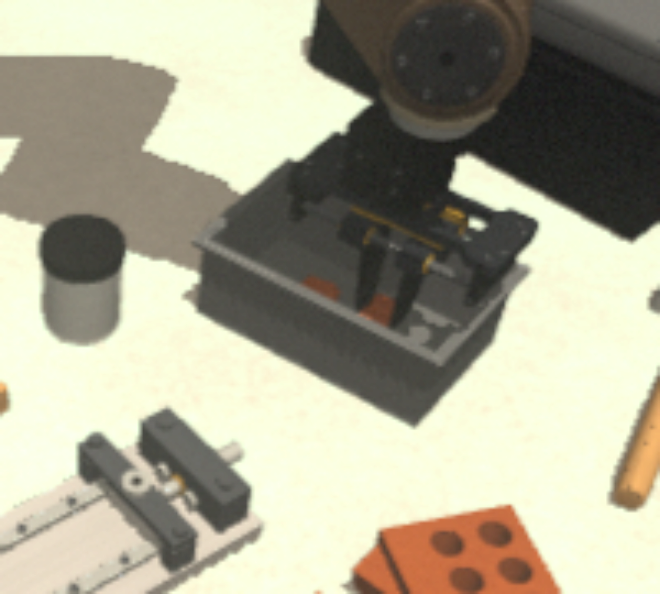

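>>> arm_command:
  motion: [0.0,0,0,0,0,0,0,0.0,0,0,0,0,0,0,0.0,0,0,0,0,0,0,0.0,0,0,0,0,0,0,0.0,0,0,-45,0,0,0,0.0,0,0,-95,0,0,0,0.0,0,0,-95,0,0,0,0.0,0,0,-95,0,0,0]

```text
t: 17.6
eef_pos: [548.3, 386.5, 99.6]
tcp_rot: [-3.141, -0.003, 0.149]
ft_force: [0.4, 0.1, -0.6]
opening: 0.499
```

```bash
python3 mv.py 448.8 -396.4 60 -66.8;  python3 - <<'E'
from h import *
p,d=snap('scene','s8');cv2.imwrite('pics/z12.png',np.clip(cv2.resize(p[60:200,280:440],None,fx=4,fy=4)[:,:,::-1]*1.6,0,255).astype(np.uint8))
E
```

```text
now 17.6 [548.3 386.5  99.6] [-1.7994e+02 -1.5000e-01  8.5200e+00] F [ 0.4  0.1 -0.6] op 47.4
(448.8, -396.4, 60.0, -66.8) -> [-214.5, 759.5, 38.2] [-0.2, -0.1, 75.3]
```

View pics/z12.png

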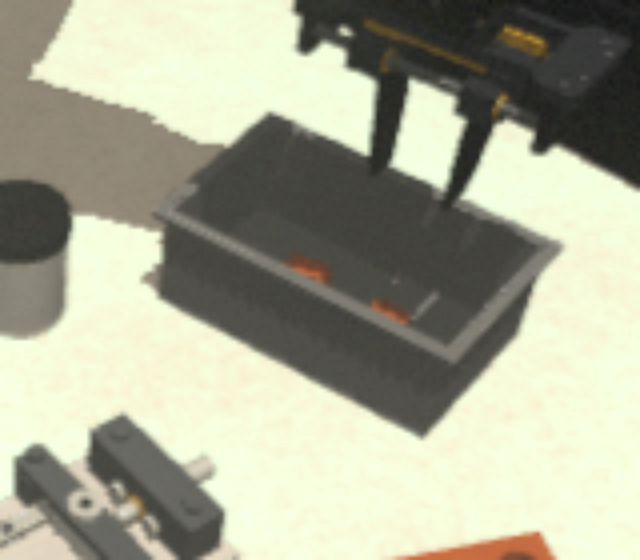

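Both lumps are in the tub, at about (310,270) and (390,310) in the zoom. Next, the slip.

>>> arm_command:
  motion: [0.7,-214.5,760,5,0,0,75.3,0.7,-214.5,760,5,0,0,75.3,0.7,-214.5,760,5,0,0,75.3,0.7,-214.5,760,5,0,0,75.3,0.7,-214.5,760,5,0,0,75.3,0.7,-214.5,760,5,0,0,75.3,0.7,-214.5,760,5,0,0,75.3,0.7,-214.5,760,5,0,0,75.3,0.7,-214.5,760,5,0,0,75.3,0.7,-214.5,760,5,0,0,75.3,0.7,-214.5,760,5,0,0,75.3,0.7,-214.5,760,5,0,0,75.3,0.7,-214.5,760,5,0,0,75.3,0.7,-214.5,760,38,0,0,75.3,0.7,-214.5,760,38,0,0,75.3,0.7,-214.5,760,38,0,0,75.3,0.7,-214.5,760,38,0,0,75.3,0.7,-214.5,760,38,0,0,75.3,0.7,-214.5,760,38,0,0,75.3]

```text
t: 19.55
eef_pos: [448.1, -396.0, 59.3]
tcp_rot: [3.141, 0.002, -1.165]
ft_force: [-0.4, 0.0, 0.3]
opening: 0.849
```

```bash
python3 mv.py 448.8 -396.4 -31 -66.8;  python3 - <<'E'
from h import *
p,d=snap('scene','s9');cv2.imwrite('pics/z13.png',np.clip(cv2.resize(p[200:350,40:220],None,fx=3.8,fy=3.8)[:,:,::-1]*1.6,0,255).astype(np.uint8))
P=cloud('scene',d);e=env.state()['eef_pos']
m=(d>0)&(abs(P[...,0]-e[0])<60)&(abs(P[...,1]-e[1])<60)&(P[...,2]>70)&(P[...,2]<130)
Q=P[m]
for a in range(80,130,5):
    k=(Q[:,2]>=a)&(Q[:,2]<a+5)
    if k.sum(): print(a,k.sum(),Q[k].min(0).round(),Q[k].max(0).round())
E
```

```text
now 19.55 [ 448.1 -396.    59.3] [ 1.7997e+02  1.0000e-01 -6.6750e+01] F [-0.4  0.   0.3] op 80.6
(448.8, -396.4, -31.0, -66.8) -> [0.8, -0.5, 90.3] [0.0, 0.1, 0.0]
90 2 [ 433. -433.   92.] [ 473. -357.   94.]
95 11 [ 422. -435.   95.] [ 477. -351.  100.]
100 16 [ 427. -433.  100.] [ 475. -352.  105.]
105 20 [ 424. -439.  105.] [ 475. -351.  110.]
110 18 [ 424. -434.  110.] [ 476. -349.  115.]
115 28 [ 422. -444.  115.] [ 477. -348.  120.]
120 22 [ 424. -439.  120.] [ 477. -347.  125.]
125 27 [ 424. -437.  125.] [ 477. -347.  130.]
```

View pics/z13.png

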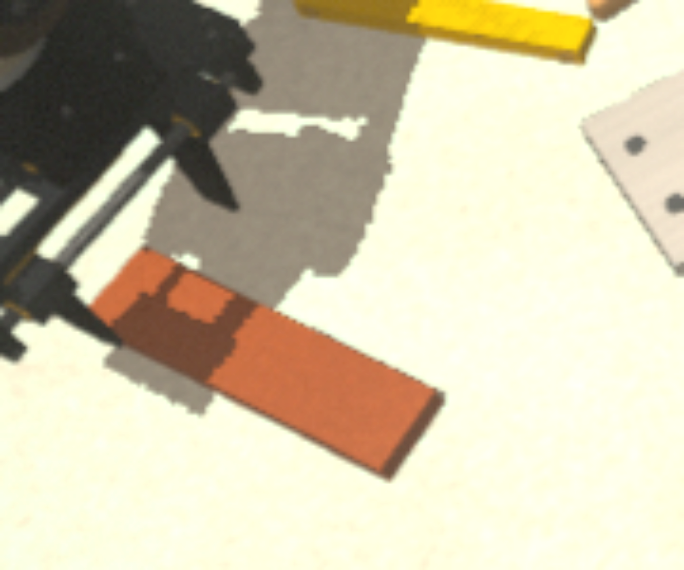

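>>> arm_command:
  motion: [0.7,0,0,45,0,0,0,0.7,0,0,75,0,0,0,0.7,0,0,88,0,0,0,0.7,0,0,90,0,0,0,0.7,0,0,90,0,0,0,-1,0,0,90,0,0,0,-1,0,0,90,0,0,0,-1,0,0,90,0,0,0,-1,0,0,90,0,0,0,-1,0,0,90,0,0,0,-1,0,0,90,0,0,0]

```text
t: 20.7
eef_pos: [448.5, -397.4, -29.6]
tcp_rot: [-3.141, -0.001, -1.166]
ft_force: [-0.6, -0.3, 5.1]
opening: 0.522
```

```bash
python3 mv.py 448.8 -396.4 60 -66.8;  python3 - <<'E'
from h import *
p,d=snap('scene','s10');cv2.imwrite('pics/z14.png',np.clip(cv2.resize(p[200:350,40:220],None,fx=3.8,fy=3.8)[:,:,::-1]*1.6,0,255).astype(np.uint8))
E
```

```text
now 20.7 [ 448.5 -397.4  -29.6] [-1.7998e+02 -3.0000e-02 -6.6790e+01] F [-0.6 -0.3  5.1] op 49.6
(448.8, -396.4, 60.0, -66.8) -> [-0.8, -0.7, -89.6] [-0.0, -0.0, 0.0]
```

View pics/z14.png

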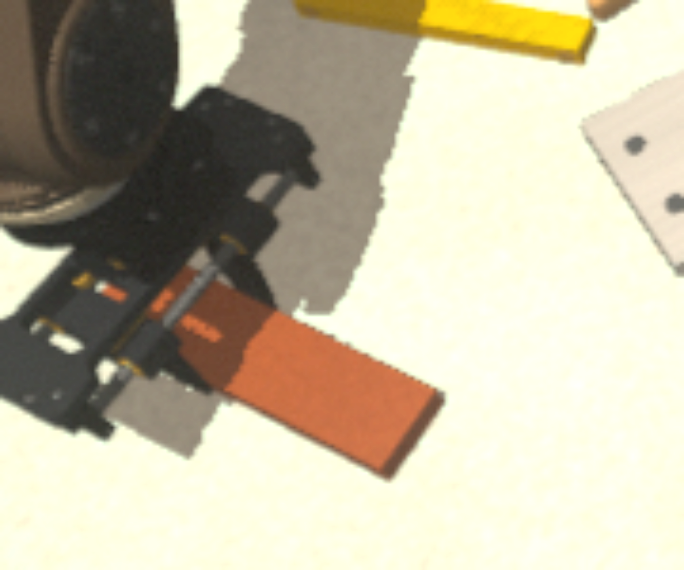

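>>> arm_command:
  motion: [-1,0,0,-30,0,0,0,-1,0,0,-75,0,0,0,-1,0,0,-75,0,0,0,-1,0,0,-75,0,0,0]

```text
t: 21.15
eef_pos: [448.1, -397.0, 44.9]
tcp_rot: [-3.142, -0.0, -1.166]
ft_force: [0.4, 0.9, -5.8]
opening: 0.52
```

```bash
python3 mv.py 528.8 -150.2 45 -7;  python3 - <<'E'
from h import *
p,d=snap('scene','s11');cv2.imwrite('pics/z15.png',np.clip(cv2.resize(p[170:350,40:240],None,fx=3.3,fy=3.3)[:,:,::-1]*1.6,0,255).astype(np.uint8))
E
```

```text
now 21.15 [ 448.1 -397.    44.9] [-1.800e+02 -1.000e-02 -6.678e+01] F [ 0.4  0.9 -5.8] op 49.4
(528.8, -150.2, 45.0, -7.0) -> [-195.0, -171.4, -0.1] [0.0, -0.0, -59.8]
```

View pics/z15.png

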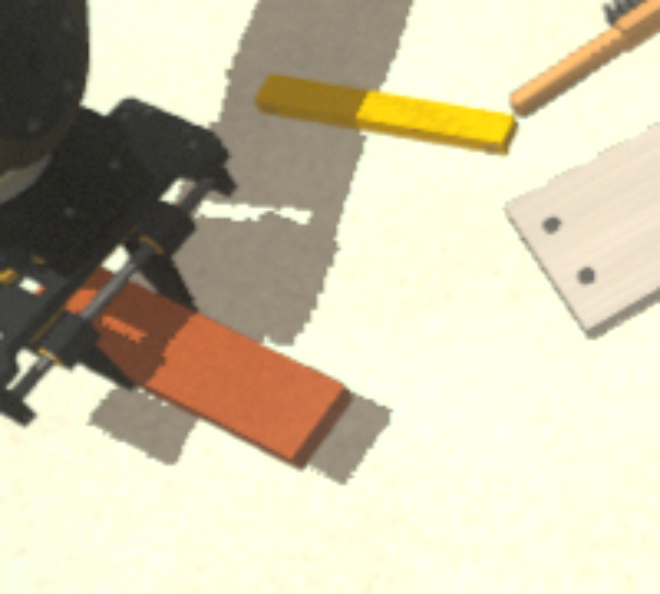

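Slip is lifted and held. Move over the bed.

>>> arm_command:
  motion: [-1,-30,-26,0,0,0,-8,-1,-60,-52,0,0,0,-16,-1,-90,-79,0,0,0,-24,-1,-115,-101,0,0,0,-32,-1,-140,-123,0,0,0,-40,-1,-165,-145,0,0,0,-48,-1,-182,-160,0,0,0,-54,-1,-195,-171.4,0,0,0,-59.8,-1,-195,-171.4,0,0,0,-59.8,-1,-195,-171.4,0,0,0,-59.8,-1,-195,-171.4,0,0,0,-59.8]

```text
t: 22.3
eef_pos: [528.5, -150.9, 44.2]
tcp_rot: [-3.141, 0.001, -0.124]
ft_force: [-0.9, 0.1, -5.3]
opening: 0.524
```

```bash
python3 mv.py 528.8 -150.2 0 -7 528.8 -150.2 -9 -7;  python3 - <<'E'
from h import *
p,d=snap('scene','s12');cv2.imwrite('pics/z16.png',np.clip(cv2.resize(p[130:300,150:350],None,fx=3.3,fy=3.3)[:,:,::-1]*1.6,0,255).astype(np.uint8))
P=cloud('scene',d).astype(np.float32);p=p.astype(int)
red=(p[...,0]>1.5*p[...,2])&(p[...,0]>p[...,1]*1.35)
m=red&(d>0)&(abs(P[...,0]-540)<70)&(P[...,1]>-300)&(P[...,1]<0)&(P[...,2]>40)
lab,cc,st,_=cv2.connectedComponentsWithStats(m.astype(np.uint8)); m=cc==1+np.argmax(st[1:,4])
q=P[m];A=np.c_[q[:,:2]-q[:,:2].mean(0),np.ones(len(q))];c,*_=np.linalg.lstsq(A,q[:,2],rcond=None);print(len(q),'plane',c, cv2.minAreaRect(q[:,:2]))
E
```

```text
now 22.3 [ 528.5 -150.9   44.2] [-1.7998e+02  8.0000e-02 -7.1100e+00] F [-0.9  0.1 -5.3] op 49.8
(528.8, -150.2, 0.0, -7.0) -> [0.3, -0.7, 44.2] [-0.0, 0.1, -0.1]
(528.8, -150.2, -9.0, -7.0) -> [0.3, -0.7, 53.2] [-0.0, 0.1, -0.1]Traceback (most recent call last):
  File "<stdin>", line 7, in <module>
cv2.error: OpenCV(4.12.0) /io/opencv/modules/imgproc/src/convhull.cpp:143: error: (-215:Assertion failed) total >= 0 && (depth == CV_32F || depth == CV_32S) in function 'convexHull'
```

View pics/z16.png

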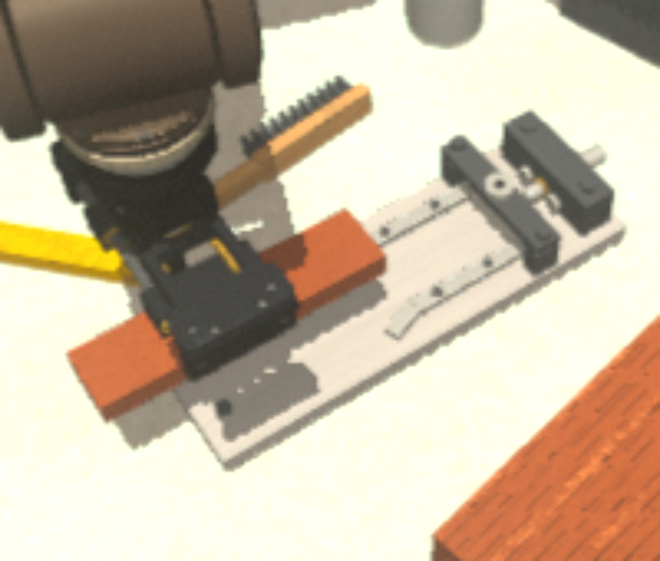

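```bash
cat > slip.py <<'E'
import sys
from h import *
def slip(n,f,zmin=36,o=np.array([549,14.3]),a=np.deg2rad(83.0)):
    z=np.load(f'pics/{f}.npz');d=z['d'];p=z['p'].astype(int);P=cloud(n,d).astype(np.float32)
    red=(p[...,0]>1.5*p[...,2])&(p[...,0]>p[...,1]*1.35)
    m=red&(d>0)&(abs(P[...,0]-540)<70)&(P[...,1]>-300)&(P[...,1]<100)&(P[...,2]>zmin)
    q=P[m].astype(float);zt=np.median(q[:,2])
    e=np.array([np.cos(a),np.sin(a)]);g=np.array([-e[1],e[0]])
    k=abs(q[:,2]-zt)<8
    s=(q[:,:2]-o)@e;t=(q[:,:2]-o)@g
    c=np.polyfit(s[k],q[k,2],1)
    print(len(q),'topz',zt,'slope z/s',c[0],'s range',np.percentile(s[k],[.5,99.5]).round(1),'t',np.percentile(t[k],[1,99]).round(1))
    for s0 in range(-260,120,20):
        w=k&(s>=s0)&(s<s0+20)
        if w.sum()>10: print(s0+10,w.sum(),np.percentile(t[w],[3,97]).round(1),np.median(q[w,2]).round(1))
if __name__=='__main__': slip(sys.argv[1],sys.argv[2],float(sys.argv[3]))
E
python3 slip.py scene s12 50
```

```text
1333 topz 93.2154541015625 slope z/s -0.01124176728656314 s range [-245.5  -37.9] t [-24.5  24.7]
-250 69 [-23.7  22.3] 94.8
-230 218 [-24.   23.6] 94.7
-210 209 [-23.9  23.2] 94.1
-190 114 [-23.8  23.1] 94.1
-110 31 [-23.7  23.2] 93.0
-90 179 [-24.2  23.3] 92.8
-70 176 [-23.8  23.4] 92.7
-50 169 [-24.   22.7] 92.4
-30 23 [-23.4  19.7] 92.6
```

>>> arm_command:
  motion: [-1,0,0,25,0,0,0,-1,0,0,40,0,0,0,-1,0,0,46,0,0,0,-1,0,0,49,0,0,0,-1,0,0,50,0,0,0,-1,0,0,50,0,0,0]

```text
t: 22.95
eef_pos: [529.2, -150.7, -4.5]
tcp_rot: [3.141, -0.001, -0.122]
ft_force: [0.7, -0.1, -4.9]
opening: 0.523
```

```bash
python3 mv.py 528.8 -150.2 -9 -7;python3 -c "
from h import *
snap('scene','s13')"; python3 slip.py scene s13 30
```

```text
now 22.95 [ 529.2 -150.7   -4.5] [ 1.7999e+02 -4.0000e-02 -7.0100e+00] F [ 0.7 -0.1 -4.9] op 49.7
(528.8, -150.2, -9.0, -7.0) -> [-0.5, -0.4, 4.5] [0.0, -0.0, -0.0]
1205 topz 44.554195404052734 slope z/s -0.010366493166400443 s range [-245.2  -37.6] t [-24.7  24.5]
-250 59 [-24.5  22.4] 45.9
-230 204 [-24.6  22.6] 45.6
-210 191 [-24.3  23.3] 45.4
-190 102 [-24.5  23.2] 45.4
-110 40 [-24.1  22.6] 44.2
-90 164 [-24.2  23.2] 44.1
-70 164 [-24.2  22.8] 43.7
-50 161 [-24.2  23.4] 43.5
-30 24 [-23.5  23.4] 43.4
```

>>> arm_command:
  motion: [-1,0,0,2,0,0,0,-1,0,0,3,0,0,0,-1,0,0,3,0,0,0,0.4,0,0,3,0,0,0,0.4,0,0,3,0,0,0,0.4,0,0,3,0,0,0,0.4,0,0,3,0,0,0]

```text
t: 23.7
eef_pos: [529.0, -150.4, -8.0]
tcp_rot: [-3.142, -0.0, -0.122]
ft_force: [-0.2, 0.7, -1.3]
opening: 0.695
```

>>> arm_command:
  motion: [0.4,0,27,0,0,0,0,0.4,0,54,0,0,0,0,0.4,0,54,0,0,0,0,0.4,0,54,0,0,0,0]

```text
t: 24.1
eef_pos: [522.2, -204.2, -8.1]
tcp_rot: [-3.141, 0.0, -0.123]
ft_force: [-0.7, 0.3, 0.2]
opening: 0.702
```

```bash
python3 mv.py 522 -203 -7 -7;python3 -c "
from h import *
p,d=snap('scene','s14');cv2.imwrite('pics/z17.png',np.clip(cv2.resize(p[130:300,150:350],None,fx=3.3,fy=3.3)[:,:,::-1]*1.6,0,255).astype(np.uint8))"; python3 slip.py scene s14 30
```

```text
now 24.1 [ 522.2 -204.2   -8.1] [-1.7998e+02  1.0000e-02 -7.0600e+00] F [-0.7  0.3  0.2] op 66.7
(522.0, -203.0, -7.0, -7.0) -> [-0.3, -1.1, -1.1] [-0.0, 0.0, -0.1]
1172 topz 41.92440605163574 slope z/s 0.001371026882527832 s range [-168.1  -37.3] t [-25.1  24.1]
-170 77 [-24.5  22.7] 42.1
-150 177 [-24.5  22.2] 41.8
-130 181 [-24.9  22.4] 42.1
-110 175 [-24.5  23.6] 42.0
-90 163 [-24.5  23.2] 41.9
-70 165 [-24.3  22.4] 41.9
-50 164 [-24.5  23.4] 42.2
-30 22 [-24.   21.6] 41.8
```

View pics/z17.png

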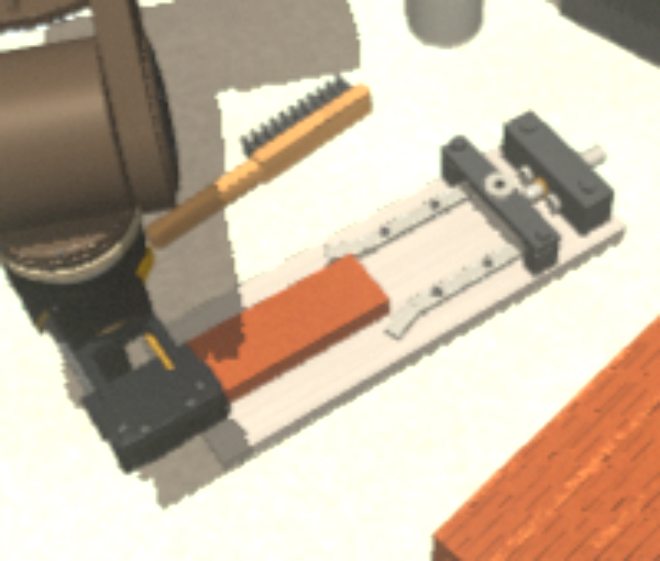

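>>> arm_command:
  motion: [-1,0,0,0,0,0,0,-1,0,0,0,0,0,0,-1,0,0,0,0,0,0,-1,0,0,0,0,0,0,-1,0,0,0,0,0,0,-1,0,-10,0,0,0,0,-1,0,-20,0,0,0,0,-1,0,-30,0,0,0,0,-1,0,-35,0,0,0,0,-1,0,-40,0,0,0,0,-1,0,-40,0,0,0,0]

```text
t: 25.25
eef_pos: [527.3, -163.3, -8.0]
tcp_rot: [-3.141, 0.0, -0.121]
ft_force: [0.5, 2.1, 0.5]
opening: 0.526
```

```bash
python3 mv.py 522 -203 -7 -7;python3 -c "
from h import *
p,d=snap('scene','s15');cv2.imwrite('pics/z18.png',np.clip(cv2.resize(p[150:270,230:350],None,fx=5,fy=5)[:,:,::-1]*1.6,0,255).astype(np.uint8))"; python3 slip.py scene s15 30
```

```text
now 25.25 [ 527.3 -163.3   -8. ] [-1.7997e+02  1.0000e-02 -6.9600e+00] F [0.5 2.1 0.5] op 50.0
(522.0, -203.0, -7.0, -7.0) -> [-0.5, 40.0, -1.0] [-0.0, 0.0, 0.0]
1073 topz 42.02149200439453 slope z/s -0.0013544400229487522 s range [-204.8    2.6] t [-24.9  24.5]
-210 16 [-24.3  -4.6] 42.1
-110 165 [-24.3  22.9] 42.1
-90 168 [-23.9  22.4] 42.1
-70 158 [-24.2  22.9] 42.2
-50 165 [-24.3  22.9] 42.0
-30 159 [-24.   22.3] 42.3
-10 153 [-24.3  23.7] 42.0
10 27 [-23.9  21.2] 41.7
```

View pics/z18.png

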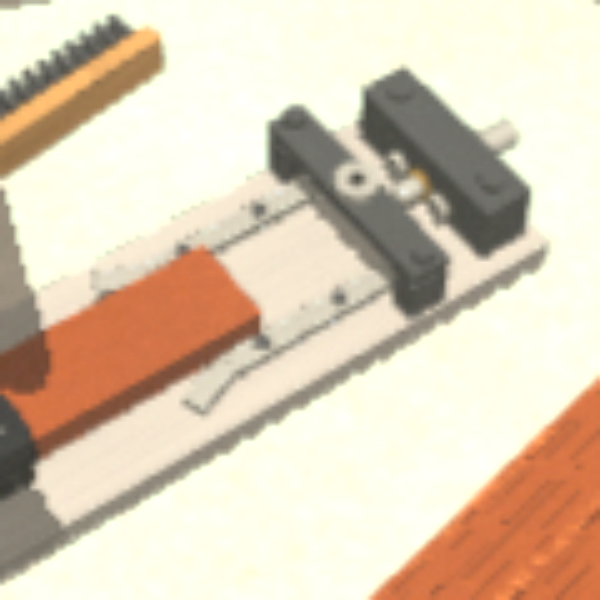

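>>> arm_command:
  motion: [-1,0,-12,0,0,0,0,-1,0,-24,0,0,0,0,-1,0,-36,0,0,0,0,-1,0,-44,0,0,0,0,-1,0,-44,0,0,0,0]

```text
t: 25.8
eef_pos: [532.7, -119.0, -8.0]
tcp_rot: [-3.141, 0.0, -0.121]
ft_force: [0.3, 2.7, 1.5]
opening: 0.523
```

>>> arm_command:
  motion: [-1,0,-12,0,0,0,0,-1,0,-24,0,0,0,0,-1,0,-36,0,0,0,0,-1,0,-43,0,0,0,0,-1,0,-43,0,0,0,0]

```text
t: 26.3
eef_pos: [538.0, -76.5, -8.0]
tcp_rot: [-3.141, 0.0, -0.121]
ft_force: [0.2, 3.3, 1.8]
opening: 0.524
```

```bash
python3 mv.py 522 -203 -7 -7;python3 -c "
from h import *
p,d=snap('scene','s16');cv2.imwrite('pics/z19.png',np.clip(cv2.resize(p[150:270,230:350],None,fx=5,fy=5)[:,:,::-1]*1.6,0,255).astype(np.uint8))"; python3 slip.py scene s16 30
```

```text
now 26.3 [538.  -76.5  -8. ] [-1.7997e+02  1.0000e-02 -6.9300e+00] F [0.2 3.3 1.8] op 49.7
(522.0, -203.0, -7.0, -7.0) -> [-0.6, 127.5, -1.1] [-0.0, 0.0, 0.1]
823 topz 42.04079055786133 slope z/s 0.005665526478802374 s range [-118.6   68.7] t [-24.9  24.8]
-110 119 [-23.8  21.8] 41.7
-10 137 [-23.8  23.6] 42.0
10 149 [-24.   22.7] 42.3
30 149 [-23.8  23.6] 42.1
50 146 [-24.6  23.6] 42.3
70 66 [-25.   23.3] 42.2
```

View pics/z19.png

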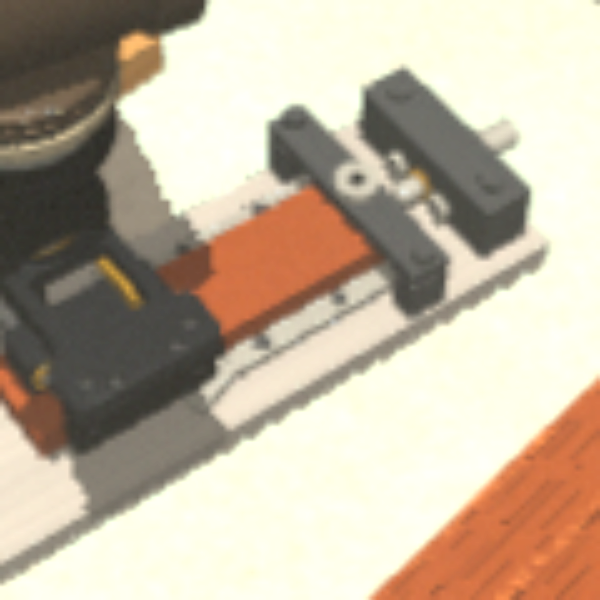

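>>> arm_command:
  motion: [-1,0,-4,0,0,0,0,-1,0,-8,0,0,0,0,-1,0,-12,0,0,0,0,-1,0,-15,0,0,0,0,-1,0,-18,0,0,0,0,-1,0,-18,0,0,0,0]

```text
t: 26.95
eef_pos: [540.2, -60.5, -8.0]
tcp_rot: [3.141, -0.0, -0.122]
ft_force: [0.3, -5.1, 0.1]
opening: 0.524
```

>>> arm_command:
  motion: [-1,0,-1,0,0,0,0,-1,0,-2,0,0,0,0,-1,0,-2,0,0,0,0,-1,0,-2,0,0,0,0]

```text
t: 27.35
eef_pos: [540.4, -58.9, -8.0]
tcp_rot: [3.141, -0.0, -0.122]
ft_force: [-1.6, -8.1, 1.2]
opening: 0.525
```

>>> arm_command:
  motion: [-1,0,-1,0,0,0,0,-1,0,-1.5,0,0,0,0,-1,0,-1.5,0,0,0,0,-1,0,-1.5,0,0,0,0]

```text
t: 27.75
eef_pos: [540.6, -57.6, -7.9]
tcp_rot: [3.141, -0.0, -0.122]
ft_force: [-0.7, -10.9, 1.7]
opening: 0.524
```

>>> arm_command:
  motion: [-1,0,-1,0,0,0,0,-1,0,-1.5,0,0,0,0,-1,0,-1.5,0,0,0,0]

```text
t: 28.05
eef_pos: [540.8, -56.1, -8.0]
tcp_rot: [3.141, -0.0, -0.122]
ft_force: [-1.0, -11.5, 1.2]
opening: 0.525
```

>>> arm_command:
  motion: [-1,0,-1,0,0,0,0,-1,0,-1.5,0,0,0,0,-1,0,-1.5,0,0,0,0]

```text
t: 28.35
eef_pos: [540.9, -55.3, -8.0]
tcp_rot: [3.14, -0.0, -0.122]
ft_force: [-2.0, -17.1, -0.1]
opening: 0.526
```

```bash
python3 mv.py 522 -203 -7 -7;python3 -c "
from h import *
p,d=snap('scene','s17');cv2.imwrite('pics/z20.png',np.clip(cv2.resize(p[150:270,230:350],None,fx=5,fy=5)[:,:,::-1]*1.6,0,255).astype(np.uint8))"; python3 slip.py scene s17 30
```

```text
now 28.35 [540.9 -55.3  -8. ] [ 1.799e+02 -2.000e-02 -6.970e+00] F [ -2.  -17.1  -0.1] op 49.9
(522.0, -203.0, -7.0, -7.0) -> [-0.9, 148.9, -0.7] [0.1, -0.0, 0.0]
636 topz 42.00206184387207 slope z/s 0.005056070229259027 s range [-97.4  68.8] t [-25.4  24.8]
-90 131 [-23.9  21.7] 41.9
10 100 [-24.6  22.4] 42.2
30 147 [-24.2  24.1] 42.1
50 144 [-24.1  23. ] 42.1
70 68 [-25.  24.] 42.2
```

View pics/z20.png

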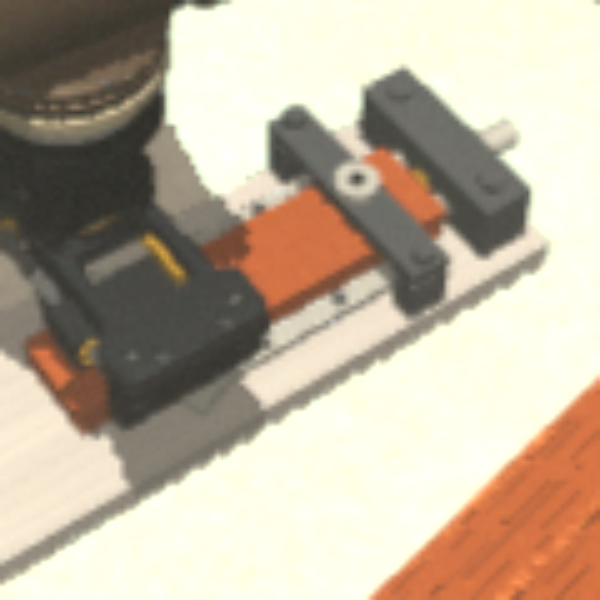

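>>> arm_command:
  motion: [-1,0,-1,0,0,0,0,-1,0,-1,0,0,0,0,-1,0,-1,0,0,0,0]

```text
t: 28.7
eef_pos: [541.4, -55.3, -7.9]
tcp_rot: [3.139, -0.001, -0.122]
ft_force: [-1.9, -25.6, -0.2]
opening: 0.527
```

>>> arm_command:
  motion: [-1,0,-1,0,0,0,0,-1,0,-1,0,0,0,0,-1,0,-1,0,0,0,0]

```text
t: 29.0
eef_pos: [541.5, -54.8, -7.9]
tcp_rot: [3.139, -0.001, -0.122]
ft_force: [-1.4, -30.5, -0.2]
opening: 0.526
```

```bash
for i in 1 2 3; do python3 mv.py 522 -203 -7 -7;python3 -c "
from h import *
p,d=snap('scene','s18')"; done; python3 slip.py scene s18 30; python3 -c "
from h import *
p,d=snap('top','t18');cv2.imwrite('pics/z21.png',np.clip(cv2.resize(p[170:270,200:310],None,fx=6,fy=6,interpolation=2)[:,:,::-1]*1.6,0,255).astype(np.uint8))
p=np.load('pics/s18.npz')['p'];cv2.imwrite('pics/z22.png',np.clip(cv2.resize(p[170:230,280:350],None,fx=9,fy=9,interpolation=2)[:,:,::-1]*1.8,0,255).astype(np.uint8))"
```

```text
now 29.0 [541.5 -54.8  -7.9] [ 1.7983e+02 -8.0000e-02 -6.9800e+00] F [ -1.4 -30.5  -0.2] op 49.9
(522.0, -203.0, -7.0, -7.0) -> [-1.4, 149.5, -0.5] [0.2, -0.1, 0.0]
now 29.05 [541.5 -54.8  -7.9] [ 1.7983e+02 -8.0000e-02 -6.9800e+00] F [ -3.3 -29.3  -1.3] op 49.8
(522.0, -203.0, -7.0, -7.0) -> [-1.4, 149.5, -0.5] [0.2, -0.1, 0.0]
now 29.1 [541.6 -54.8  -7.9] [ 1.7983e+02 -8.0000e-02 -6.9800e+00] F [ -2.2 -30.   -0.4] op 49.8
(522.0, -203.0, -7.0, -7.0) -> [-1.4, 149.5, -0.5] [0.2, -0.1, 0.0]
642 topz 41.97098922729492 slope z/s 0.0040818845749592695 s range [-97.3  69. ] t [-25.2  23.9]
-90 140 [-25.   22.5] 41.8
10 97 [-24.1  22.4] 42.3
30 143 [-24.3  22.6] 42.0
50 145 [-24.7  22.4] 42.1
70 70 [-24.3  22.9] 42.2
```

View pics/z21.png

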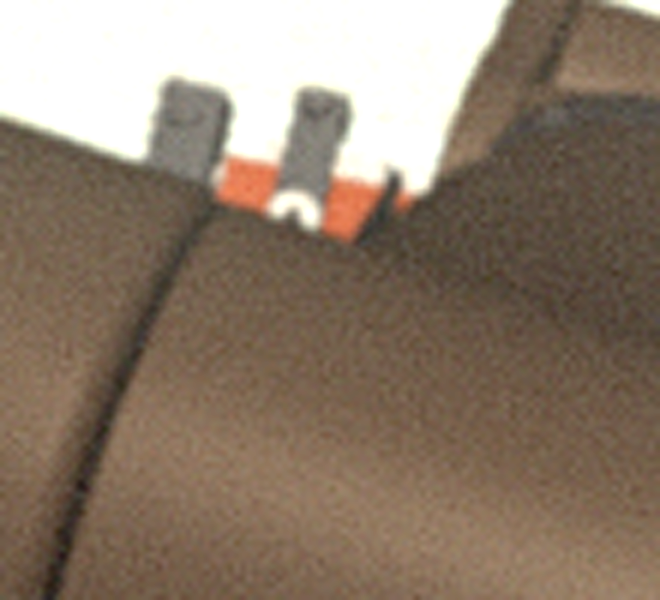

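View pics/z22.png

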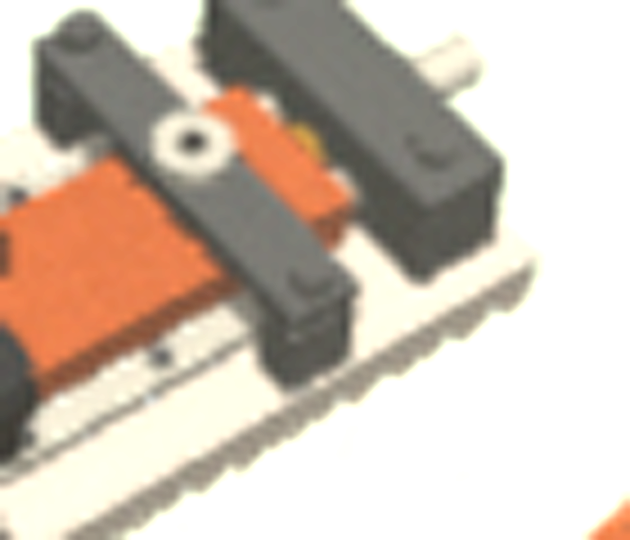

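>>> arm_command:
  motion: [-1,0,0,0,0,0,0,-1,0,0,0,0,0,0,-1,0,0,0,0,0,0,-1,0,0,0,0,0,0,-1,0,0,0,0,0,0,-1,0,0,0,0,0,0]

```text
t: 29.8
eef_pos: [541.5, -54.8, -7.9]
tcp_rot: [3.139, -0.001, -0.122]
ft_force: [-3.6, -30.3, -0.1]
opening: 0.524
```

```bash
python3 mv.py 522 -203 -7 -7; python3 -c "
from h import *
p,d=snap('scene','s19');cv2.imwrite('pics/z23.png',np.clip(cv2.resize(p,None,fx=1.4,fy=1.4)[:,:,::-1]*1.5,0,255).astype(np.uint8))"; python3 slip.py scene s19 30|head -1
```

```text
now 29.8 [541.5 -54.8  -7.9] [ 1.7983e+02 -8.0000e-02 -6.9800e+00] F [ -3.6 -30.3  -0.1] op 49.8
(522.0, -203.0, -7.0, -7.0) -> [-1.4, 149.5, -0.5] [0.2, -0.1, 0.0]
636 topz 41.902944564819336 slope z/s 0.0054597392499536185 s range [-97.4  68.9] t [-25.4  24.3]
```

View pics/z23.png

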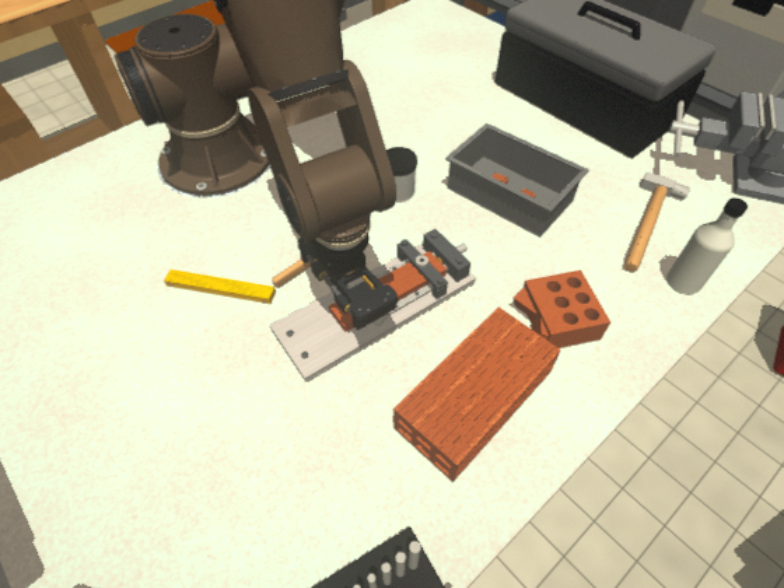

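```bash
python3 - <<'E'
from h import *
o=np.array([549,14.3]);a=np.deg2rad(83);e=np.array([np.cos(a),np.sin(a)]);g=np.array([-e[1],e[0]])
for f in('s15','s19'):
    z=np.load(f'pics/{f}.npz');d=z['d'];P=cloud('scene',d);p=z['p'].astype(int)
    s=(P[...,:2]-o)@e;t=(P[...,:2]-o)@g
    print(f)
    k=(d>0)&(abs(t)<60)&(s>50)&(s<180)
    red=(p[...,0]>1.5*p[...,2])&(p[...,0]>p[...,1]*1.35)
    b=k&(P[...,2]>53)&(P[...,2]<61)&(s<110);print('bush top s',np.percentile(s[b],[2,50,98]).round(1),'exp 68,79,90')
    b=k&(P[...,2]>54)&(s>105)&(s<160);print('block top s,z',np.percentile(s[b],[2,50,98]).round(1),np.median(P[b][:,2]))
    b=k&red&(s>88)&(P[...,2]>35);print('slip front',b.sum(),np.percentile(s[b],[2,50,95,99]).round(1) if b.sum() else '')
    b=k&(s>95)&(s<128)&(abs(t)<28)&(P[...,2]>26)&(P[...,2]<45)
    for t0 in range(-28,28,8):
        w=b&(t>=t0)&(t<t0+8)
        if w.sum(): print(t0,w.sum(),np.percentile(s[w],[2,10,50]).round(1),np.median(P[w][:,2]).round())
E
python3 - <<'E'
import cv2,numpy as np
a=np.load('pics/s15.npz')['p'];b=np.load('pics/s19.npz')['p']
f=lambda p:np.clip(cv2.resize(p[165:215,290:345],None,fx=7,fy=9,interpolation=2)[:,:,::-1]*1.5,0,255)
cv2.imwrite('pics/z24.png',np.hstack([f(a),f(b)]).astype(np.uint8))
E
```

```text
s15
bush top s [64.9 74.  87.2] exp 68,79,90
block top s,z [116.  128.4 143.7] 58.3070421679206
slip front 0 
-28 16 [112.1 113.7 116.7] 36.0
-20 14 [111.6 112.  114.5] 38.0
-12 15 [106.1 108.3 115. ] 36.0
-4 25 [101.8 102.6 111. ] 37.0
4 11 [102.8 103.7 114.4] 38.0
12 17 [111.3 112.2 114.7] 36.0
20 12 [112.  112.2 116.7] 37.0
s19
bush top s [64.8 73.8 87. ] exp 68,79,90
block top s,z [116.1 128.4 143.5] 58.27927002091906
slip front 109 [ 96.  105.7 113.2 116.2]
-28 37 [ 97.7  99.6 108.6] 39.0
-20 20 [ 95.4  98.2 106.1] 43.0
-12 24 [ 96.6  98.2 106. ] 42.0
-4 24 [ 97.   97.9 106.7] 42.0
4 20 [ 96.9  98.9 107.4] 42.0
12 19 [ 99.4 100.8 107.6] 42.0
20 11 [ 96.1  97.9 105.7] 42.0
```

View pics/z24.png

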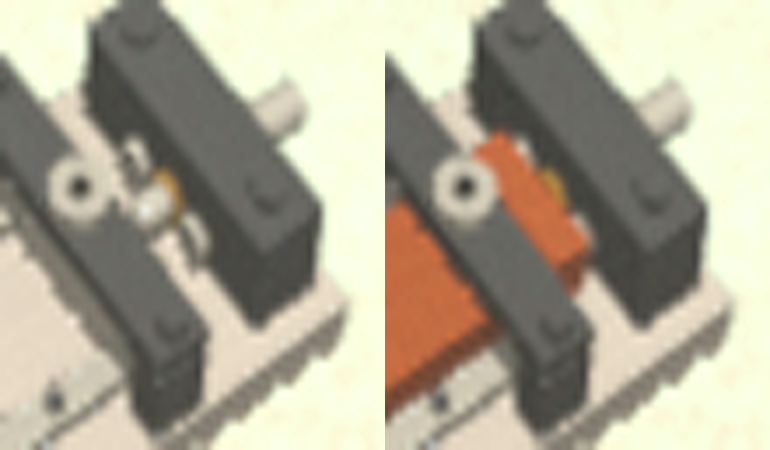

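```bash
python3 -c "
from cell import env
print(env.job_done()); print(env.state()['ft_force'])"
```

```text
the job is handed in; nothing more can be done
None
the job is handed in; nothing more can be done
```

Both lumps are in the tub. The slip is flat on the bed, through the rails and under the bush plate, and held hard against the stop buttons. I handed the job in at about 30 s with the gripper still holding and pushing.

**Last checks**
- **Press:** the wrist force was steady at about 30 N and the grip opening was 49.8 mm. Taking off the pin (about 10 N) and friction leaves roughly 17 N on the buttons. That figure is worked out, not measured.
- **Fit:** the last camera frame shows the slip's front end at the button faces. It lies level, with its top at 42 mm, and in line.
- **Other things:** the last picture shows both lumps in the upright tub. The other things on the table looked unmoved; I did not measure them again.

**What failed or disagreed**
- **First grasps:** my first two tries at lump b closed on air. In the camera images the real fingertips sit about 36 mm above the reported TCP, so I corrected all later heights for that.
- **Jig position:** my jig position was about 3 mm off along x in the scene camera. I therefore judged home from the bush plate and buttons in that same view, and from the sharp rise in force.
- **Stop buttons:** I could not check the force on each button separately, and I did not read the pin's travel directly.

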